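# Swap the drum sander's plain cover for the hose-port cover

## Task

On the small drum sander, pull the red tab of the sprung hinge pin outwards so that the plain green cover comes free, lift that cover off and lay it flat, right side up, wholly on the cork mat. Then lower the blue cover with the hose port into the sander in its place, the same way round as the green one was, and press its hinge side down until the sprung pin clicks home in it. Do not let the covers fall, and leave the board on the feed table, the glue bottle and the jar where they stand.

Things in the scene. Friction and masses are not known exactly. Their poses are not given: they have to be found in the camera images.
- sander: Fixed drum sander; place and yaw vary. Origin: centre of its underside. x to its hinge (rear), y to the sprung pin's side, z up. In mm, own frame: side plates' inner faces y = 87 and -87, flared lips to z 214 (pin side), 222 (slot side); rear plate x = 78, front rail's front x = -60, top z 195; a cover drops between these from above with 2 mm play. Feed table z 87; belt housing to y -130, z 173.
- hinge_pin (a joint): Slide of the sprung hinge pin (10 mm, round nose): 0 = out, engaged 9 mm in the cover's bore; grows as drawn to the sander's +y, stop 0.016 m. Spring 3 to 6 N. Past 0.012 the cover is free and a sprung lifter raises its pin end about 12 mm; the pin, let go, then bears on the ramp under the bore and cannot re-enter. A cover pressed down (about 15 N) cams the pin aside till it snaps in.
- pin_tab (a point): Middle of the inner face (towards the cover) of the pin's red upright tab: 28 wide (x), 8 thick (y), from 24 mm below to 14 mm above this point; moves with the pin. Axes as the sander's. On the cover side 45 mm is free before the sander's ear for a fingertip, above the rod (top 21 mm below this point). Spring housing 23 mm behind this face, top 15 mm below. Push to sander +y, 5 to 12 N.
- plain_grip (a point): Centre of the handle bar of the plain green cover, seated in the sander at the start. A cover is a metal hood 170 long (y, along the hinge), 145 wide, panel top 37 mm above its bottom edge, 0.3 to 0.42 kg. Bar along y: 62 long, 12 thick (x), 16 tall, centre 67 mm above the bottom edge, 22 mm clear under it, over the centre of mass. x to the hinge (67 mm away, 41 mm lower), y to the bore, z up.
- plain_bore (a point): Centre of the mouth of the green cover's 13 mm pin bore, at the +y end of its hinge, a brass ramp below it. Axes as plain_grip.
- ported_grip (a point): Centre of the handle bar of the blue cover with the grey hose port (tube 42 mm across, 36 high on the panel, 57 mm from here towards -y). It starts upright on the bench. Sizes, handle and axes as the green cover. Seated in the sander, this point is at x = -2, y = 0, z = 231 mm in the sander's frame; lowered, its ramp meets the pin 15 to 25 mm above that, and it may hang there, level.
- ported_bore (a point): Centre of the mouth of the blue cover's pin bore, at the +y end of its hinge: 67 in x, 85 in y, -41 mm in z from ported_grip. A good place to press: the flat panel top 30 mm in from this end (-y) and 12 mm in front of the hinge line (-x), 11 mm above the hinge line.
- ported_stub (a point): Point 6 mm out along the fixed 8 mm stub pin at the -y end of the blue cover's hinge (stub 12 mm long).
- eye (a point): Point of the sander on the hinge line where the mouth of the seated cover's bore belongs (sander x 65, y 85, z 190 mm).
- slot (a point): Point of the sander in the bottom of the open-topped slot, on the hinge line, where the cover's stub belongs (sander x 65, y -91, z 190 mm).
- mat: Fixed cork mat 240 x 200 x 4 mm (x, y, z) for the cover that is taken off, on one side of the sander, the blue cover lying on the other; the sides change. Origin: centre of its underside, on the bench.
- board: Bystander: thin brown board 100 x 75 x 6 mm lying on the sander's feed table. Origin: centre of its underside.
- glue: Bystander: white bottle with an orange cap, 60 mm in diameter, 170 mm tall, upright. Origin: centre of its underside.
- jar: Bystander: clear jar with a steel lid, 68 mm in diameter, 85 mm tall. Origin: centre of its underside.
- plain: The plain green cover itself (see plain_grip). Origin: centre of its underside.
- ported: The blue cover with the hose port itself (see ported_grip). Origin: centre of its underside.
Mind the look-alikes: they are no part of the job. Several things have the shape of the plain; the one meant has the colours described above.

How it is judged (in metres and radians):
On the way, in this order (a step that is already met when the one before it is completed fails the run):
1. the hinge pin is drawn clear of the green cover while the cover is still in its place (value of joint hinge_pin above 0.01 m and distance between plain_bore and eye below 0.03 m), for 0.1 s.
2. the green cover lies flat and right side up on the mat, let go (horizontal distance between plain_grip and mat below 0.075 m and height (world z) of plain_grip below 0.078 m and angle between plain_grip's own z axis and vertical below 0.08 rad and contact force between plain and the fingers below 0.1 N), for 0.2 s.
At the end, for the whole second after the job is handed in: Blue cover closed in the sander, level within 0.06 rad, its bore and stub each within 6 mm of their places on the hinge line, the pin sprung out into its bore (joint under 4 mm); green cover flat (0.08 rad), right side up on the mat, its handle within 75 mm of the mat's centre in plan (value of joint hinge_pin below 0.004 m and distance between ported_bore and eye below 0.006 m and distance between ported_stub and slot below 0.006 m and angle between the z axis of ported_grip and the z axis of sander, either way round below 0.06 rad and angle between ported_grip's own z axis and vertical below 0.06 rad and horizontal distance between plain_grip and mat below 0.075 m and height (world z) of plain_grip below 0.078 m and angle between plain_grip's own z axis and vertical below 0.08 rad and velocity of joint hinge_pin below 0.02 m/s); the robot touches nothing.
It fails at once if the board, the bottle or the jar is shifted by more than 40 mm (distance of any of board, glue, jar from where it was at the start of the episode above 0.04 m).
It fails at once if the bottle or the jar is knocked over (angle between any of glue, jar's own z axis and vertical above 0.5 rad).
It fails at once if a cover is dropped: the blue one into the sander or the green one onto the mat faster than 0.8 m/s ((horizontal distance between ported_grip and sander below 0.06 m and height (world z) of ported_grip below 0.28 m and linear speed of ported above 0.8 m/s) or (horizontal distance between plain_grip and mat below 0.1 m and height (world z) of plain_grip below 0.11 m and linear speed of plain above 0.8 m/s)).
It also fails if it takes over 72 s, if anything falls off the work surface, if the arm or the gripper's body presses on something with over 40 N, if the wrist force passes 120 N, or if a joint passes its speed limit or range.

## Robot

A 6-joint arm with a two-finger parallel gripper is mounted at the origin on the work surface. World frame = base frame: x ahead of the robot, y to its left, z up, the work surface at z = 0. Lengths are in m, angles in degrees, forces in N, time in s.
With the tool pointing down it reaches from about 0.4 to 0.925 m from the base axis. Payload 3.4 kg.
Tool frame: the origin (TCP) lies between the finger pads; the fingertips stand ctrl.tips_ahead ahead of it and the grasp point (between the pads) lies 11 mm behind it (ctrl.tips_ahead is the distance from the TCP to the fingertips, in m); x points along the fingers, y is the direction in which the jaws open and shut, and the axes are right-handed (so a half turn about x gives the same grasp; the last joint's range is limited). The gripper opens to 85 mm and grips with 20 to 120 N. Pads are 22 mm wide; open, the fingers measure 114 mm over their backs; the gripper's body (76 mm by 85 mm) begins 54 mm behind the grasp point. The pads swing forward as they close: fully open they stand 13 mm farther back than shut.
Start: joints at [67.752, 17.578, 86.31, -0, 76.112, -4.211], TCP at [0.178, 0.547, 0.239] pointing down, gripper open.
Joint ranges: [-179.03, 179.03], [-60, 130.46], [8.19, 133.38], [-81.62, 261.62], [5.75, 156.47], [-153.77, 153.77]. Speed limits (degrees/s): [147.25, 147.25, 180, 180, 180, 180].

## Interface

Orientations are given as a 3x3 rotation matrix whose columns are the frame's x, y, z axes.
In Python, from plant import ctrl, optics gives the robot as it stands.
- The arm moves only by the tool drive_tool, never from a script. Its argument "plan" is a list of rows, each a list of 7 numbers: the shift along the tool's x, y, z in cm, then the turn, a rotation vector about the tool's x, y, z in degrees, then the finger opening in cm, from 0 to 8.54. In form: [[x, y, z, ax, ay, az, hand], ...]. A call has 1 to 10 rows; each row shifts and turns the commanded pose from where the row before left it, along the tool's axes as they then stand; what a row does not reach is not made up. A row lasts 1/12 s, in which the tool goes at most 41.7 mm and 7.16 degrees, less where a joint would pass 70% of its speed; a pose out of reach is approached as far as the arm can. A call with a gripper value outside its range is refused whole. The fingers move at their own pace and stop on an object; "newtons" is the grip in N (left out, the last holds). Time passes only in rows, so rows that do not move let the fingers close. It gives the time, the measured TCP pose, the force and the opening at its end, in the units of the state.
- ctrl.sense(): the state, without advancing time (a new reading comes with each control period).
- optics.read_camera(name): name is "side" or "top" or "wrist"; returns (picture, depth): 480x640x3 uint8, red, green, blue; 480x640 float32, m along the optical axis (not along the pixel's ray), 0 where there is no reading.
- optics.camera_info(name): a dict with "camera_matrix" (3x3 intrinsics, pixels), "world_to_cam" (4x4, takes a point from world to camera coordinates). Camera axes: x right, y up, looking along -z (the intrinsics and any distortion apply to the point x, -y, -z); pixel columns grow to the right and rows downward; lengths in m; the calibration is good to about 2 mm. A picture is of the moment at which its call begins: read the wrist's pose just before it. camera_info takes no time and is no camera call; for the wrist camera it gives the pose at the moment of the call.
- ctrl.sign_off(): hands the job in, once; it reports no verdict.
The state is a dict: "time_s": time; "joints": joint angles; "dq": joint speeds; "effort": joint torques, N m; "ee_pos": TCP position; "eef_rot": TCP orientation; "contact_force": force on the tool from outside, world axes, zero at the start; "moment": the same for the moment, N m; "finger_gap": opening from 0.0 (shut) to 1.0 (fully open).
Only numpy, scipy, OpenCV 4.12 (cv2) and the standard library are available. Lean on these libraries where they do the work, as an engineer would, in place of code of your own. Each camera call takes 0.05 s, during which the arm holds its last target.

## Working session

There is one attempt and no reset: what is moved stays moved. The work goes in short steps, Python scripts to look and compute and a tool call to move; the robot and the scene stay as the last step left them, time stands still between calls to the robot, and variables do not carry over. Pictures are saved under pics/ and viewed, and the job is handed in when it is done.

Besides the shell and the picture viewer there is one more tool, called after "Emit:" as name([rows], argument=value, ...), one row to a line, values as JSON. drive_tool: Moves the arm, as the interface text tells. Its arguments: {"type":"object","properties":{"plan":{"type":"array","items":{"type":"array","items":{"type":"number"}}},"newtons":{"type":"number"}},"required":["plan"]}

```bash
ls; mkdir -p pics; cat > h.py <<'E'
import numpy as np,cv2
from plant import ctrl,optics
def shot(n,tag):
    info=optics.camera_info(n); p,d=optics.read_camera(n)
    np.savez(f'{tag}.npz',p=p,d=d,K=info['camera_matrix'],W=info['world_to_cam'])
    cv2.imwrite(f'pics/{tag}.png',p[:,:,::-1]); return p,d,info
def load(tag):
    z=np.load(f'{tag}.npz'); return z['p'],z['d'],z['K'],z['W']
def pts(d,K,W):
    v,u=np.mgrid[0:d.shape[0],0:d.shape[1]]
    x=(u-K[0,2])/K[0,0]*d; y=-(v-K[1,2])/K[1,1]*d
    c=np.stack([x,y,-d,np.ones_like(d)],-1)
    return (c@np.linalg.inv(W).T)[...,:3]
E
python3 - <<'E'
from h import *
print(ctrl.sense(),ctrl.tips_ahead)
for n in('top','side','wrist'):
    p,d,i=shot(n,n+'0'); print(n,i, (d>0).mean())
E
```

```text
pics
{'time_s': 0.0, 'joints': array([ 6.77515833e+01,  1.76228169e+01,  8.63827840e+01,  2.39462027e-04,
        7.61144707e+01, -4.21093597e+00]), 'dq': array([ 0.10426337, -0.08212328, -0.05278535,  0.07464005, -0.0511093 ,
        0.00358322]), 'effort': array([-4.09543369e-03, -4.57554352e+01, -2.51914394e+01, -3.81646387e-04,
        1.35627942e-02,  2.39460585e-07]), 'ee_pos': array([0.17779806, 0.54609101, 0.23838278]), 'eef_rot': array([[-7.97214016e-04,  3.09639198e-01,  9.50853791e-01],
       [-1.93808843e-03,  9.50851829e-01, -3.09640184e-01],
       [-9.99997804e-01, -2.08968823e-03, -1.57924256e-04]]), 'contact_force': array([-0.50401423, -0.70780437,  0.00222347]), 'moment': array([-0.0147492 ,  0.01546765, -0.00988095]), 'finger_gap': 0.998879293689539} 0.008
top {'camera_matrix': array([[575.34940509,   0.        , 326.37540455],
       [  0.        , 575.34940509, 246.12332809],
       [  0.        ,   0.        ,   1.        ]]), 'world_to_cam': array([[-2.91059651e-02, -9.99557233e-01, -6.17912315e-03,
         6.13610584e-02],
       [ 9.84481893e-01, -2.9736131
[... 548 characters left out ...]
,
       [-0.32152048, -0.68988734,  0.64859852, -0.92507246],
       [ 0.        ,  0.        ,  0.        ,  1.        ]])} 0.9960026041666666
wrist {'camera_matrix': array([[414.23070954,   0.        , 313.34263623],
       [  0.        , 414.23070954, 242.32106978],
       [  0.        ,   0.        ,   1.        ]]), 'world_to_cam': array([[ 3.09322555e-01,  9.50957169e-01, -1.39953434e-04,
        -5.75379864e-01],
       [-9.00872257e-01,  2.92984049e-01, -3.20295994e-01,
         4.08470457e-02],
       [-3.04546768e-01,  9.92008553e-02,  9.47317506e-01,
        -3.80294622e-01],
       [ 0.00000000e+00,  0.00000000e+00,  0.00000000e+00,
         1.00000000e+00]])} 0.9956087239583333
```

View pics/top0.png

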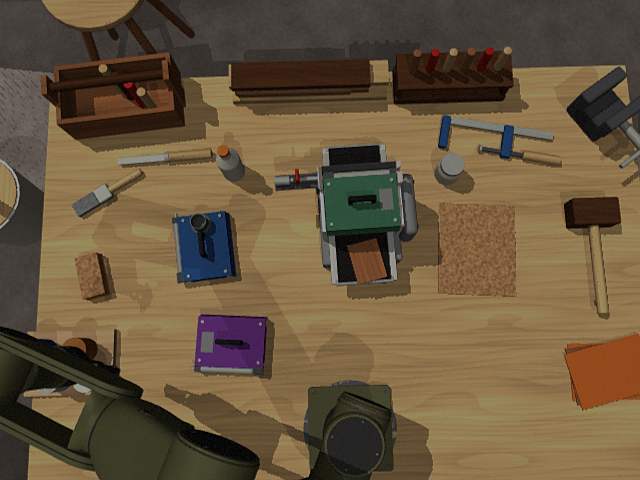

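View pics/side0.png

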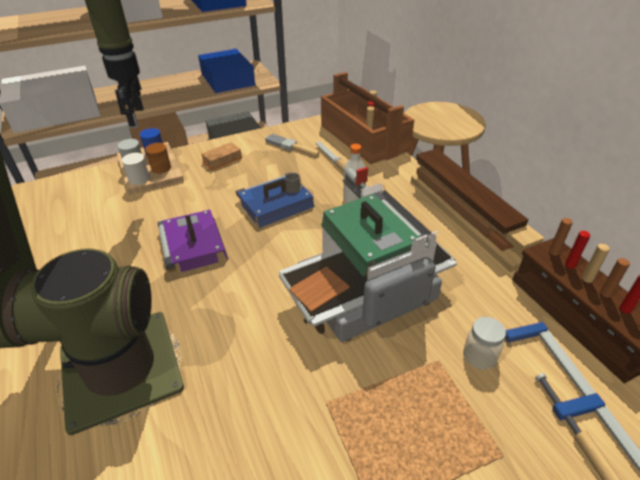

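View pics/wrist0.png

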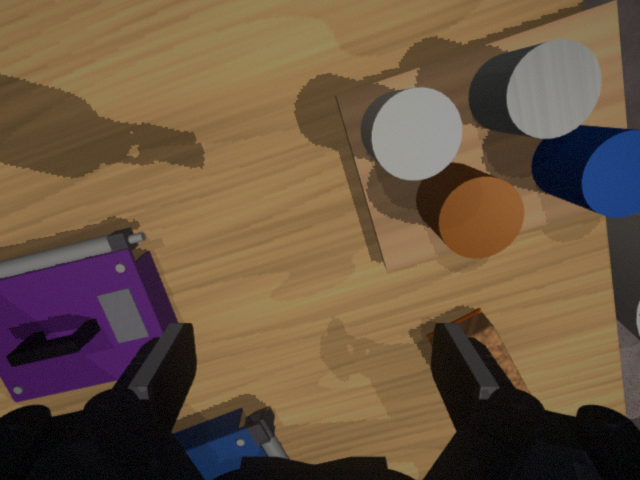

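Top view: green cover seated in the sander at (362,203), red tab (297,178) on the left, blue ported cover (205,245), mat (477,250), jar (450,168), glue (229,160). The purple cover at (231,344) has the same shape but the wrong colour. Next come the point clouds and enlarged crops.

```bash
cat > m.py <<'E'
from h import *
p,d,K,W=load('top0'); P=pts(d,K,W)
hsv=cv2.cvtColor(p,cv2.COLOR_RGB2HSV)
def show(name,m,zlo,zhi):
    m=m&(P[...,2]>zlo)&(P[...,2]<zhi)
    n,l,s,c=cv2.connectedComponentsWithStats(m.astype(np.uint8))
    for i in range(1,n):
        if s[i,4]<15: continue
        Q=P[l==i]; q=Q[:,:2].astype(np.float32)
        r=cv2.minAreaRect(q*1000)
        print(name,s[i].tolist(),'px',c[i].round(1),'med',np.median(Q,0).round(4),'rect',np.round(r[0],1),np.round(r[1],1),round(r[2],1),'zrange',np.percentile(Q[:,2],[5,95]).round(4))
H,S,V=hsv[...,0],hsv[...,1],hsv[...,2]
show('green',(H>60)&(H<95)&(S>80),0.15,0.3)
show('blue',(H>100)&(H<125)&(S>120),0.02,0.05)
show('red',((H<8)|(H>172))&(S>150)&(V>60),0.15,0.3)
dark=(V<45)
show('bar',dark,0.222,0.27)
show('bbar',dark,0.058,0.10)
show('mat',(H>5)&(H<20)&(S>90)&(P[...,1]<-.1)&(P[...,1]>-.4)&(P[...,0]<.8),0.0,0.02)
for u,v in[(200,220),(200,226),(362,200),(297,178),(225,150),(229,165),(450,165),(340,260),(365,262),(385,190),(180,240)]:
    print((u,v),P[v,u].round(4),p[v,u])
cv2.imwrite('pics/c1.png',cv2.resize(p[130:300,260:430,::-1],None,fx=3.5,fy=3.5,interpolation=cv2.INTER_CUBIC))
cv2.imwrite('pics/c2.png',cv2.resize(p[190:300,150:260,::-1],None,fx=5,fy=5,interpolation=cv2.INTER_CUBIC))
E
python3 m.py
```

```text
green [323, 174, 78, 62, 3646] px [359.2 205.3] med [ 0.5143 -0.0286  0.2011] rect [524.2 -35.4] [132.1 170.1] 2.2 zrange [0.1789 0.2058]
blue [442, 122, 7, 8, 20] px [445.6 125.9] med [ 0.7737 -0.2822  0.0212] rect [ 775.6 -283.8] [13.  21.7] 36.6 zrange [0.02   0.0245]
blue [504, 126, 9, 5, 15] px [507.9 127.8] med [ 0.7633 -0.4477  0.023 ] rect [ 763.7 -449. ] [ 7.2 22.5] 19.9 zrange [0.0203 0.0252]
blue [439, 131, 9, 15, 50] px [443.3 138. ] med [ 0.7405 -0.2737  0.0224] rect [ 739.7 -273.4] [18.7 41.4] 79.6 zrange [0.0207 0.0265]
blue [502, 137, 7, 11, 31] px [505.1 141.7] med [ 0.7258 -0.4372  0.0226] rect [ 724.1 -437.4] [14.8 30.2] 80.5 zrange [0.0204 0.0258]
blue [502, 149, 9, 8, 26] px [506.5 152.5] med [ 0.6941 -0.4383  0.0224] rect [ 695.4 -437.7] [21.1 18.5] 83.9 zrange [0.0203 0.0239]
blue [177, 211, 56, 71, 2667] px [205.2 249.2] med [0.4525 0.3524 0.0368] rect [465.6 362.3] [173.2 130.6] 5.7 zrange [0.031  0.0424]
blue [46, 340, 10, 6, 27] px [ 51.  342.3] med [0.2317 0.7431 0.0391] rect [231.8 743.1] [20.   3.9] 49.3 zrange [0.025 0.049]
red [431, 49, 9, 8, 54] px [4
[... 10344 characters left out ...]
.  -159.1] [ 7.5 18.3] 33.0 zrange [0.0008 0.0061]
mat [394, 470, 6, 10, 32] px [396.6 475.1] med [-0.1151 -0.1085  0.0014] rect [-113.8 -107.4] [12.5 21.4] 87.2 zrange [0.0002 0.0046]
(200, 220) [0.5308 0.3713 0.0445] [35 34 32]
(200, 226) [0.5161 0.3722 0.0396] [33 35 32]
(362, 200) [ 0.5217 -0.0352  0.2361] [6 0 7]
(297, 178) [0.579  0.1098 0.2309] [130  17  16]
(225, 150) [0.6726 0.2845 0.1696] [150  82  35]
(229, 165) [0.6497 0.2828 0.1242] [98 94 85]
(450, 165) [ 0.6449 -0.2718  0.086 ] [120 121 114]
(340, 260) [0.4099 0.0153 0.0846] [18 16 21]
(365, 262) [ 0.4019 -0.0457  0.0923] [116  71  43]
(385, 190) [ 0.5535 -0.0919  0.1987] [95 96 94]
(180, 240) [0.4804 0.4226 0.0424] [25 55 96]
```

```bash
python3 - <<'E'
from h import *
p,d,K,W=load('side0')
cv2.imwrite('pics/c3.png',cv2.resize(p[180:340,270:460,::-1],None,fx=4,fy=3.7,interpolation=cv2.INTER_CUBIC))
E
```

```text
(no output)
```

View pics/c1.png

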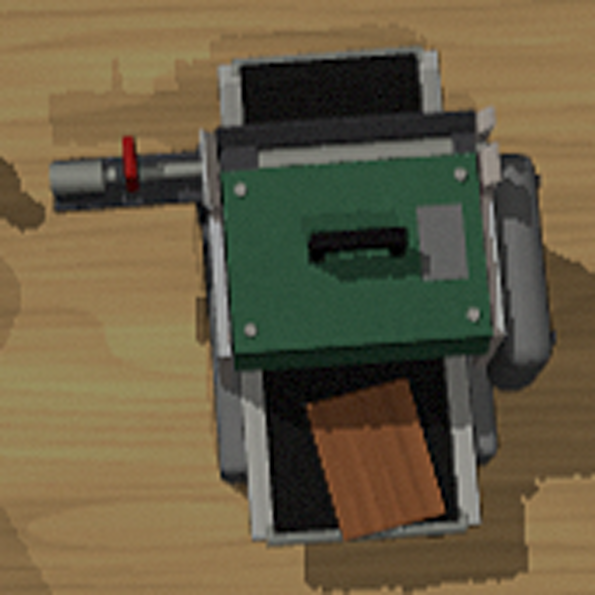

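View pics/c2.png

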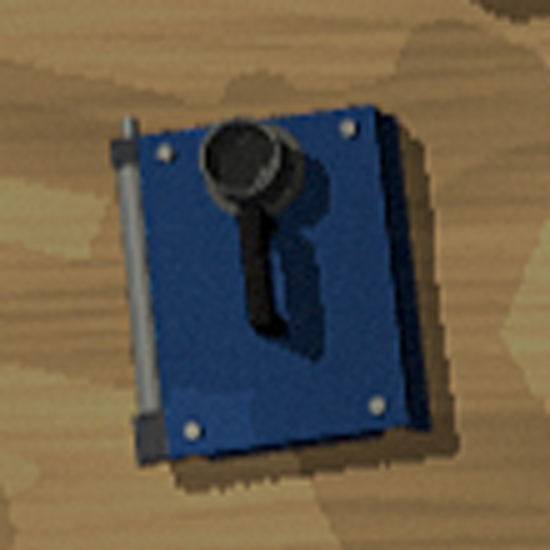

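View pics/c3.png

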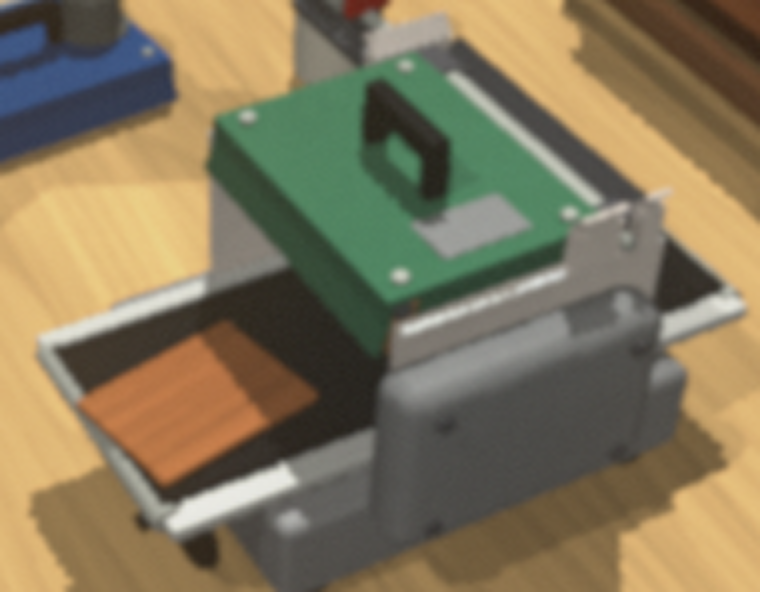

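```bash
cat > m2.py <<'E'
from h import *
def ray(uv,K,W,z):
    uv=np.asarray(uv,float).reshape(-1,2); Wi=np.linalg.inv(W)
    dc=np.stack([(uv[:,0]-K[0,2])/K[0,0],-(uv[:,1]-K[1,2])/K[1,1],-np.ones(len(uv))],1)
    dw=dc@Wi[:3,:3].T; o=Wi[:3,3]; t=(z-o[2])/dw[:,2]; return o+dw*t[:,None]
def blob(m,box):
    x0,y0,x1,y1=box; mm=np.zeros(m.shape,np.uint8); mm[y0:y1,x0:x1]=m[y0:y1,x0:x1]
    mm=cv2.morphologyEx(mm,cv2.MORPH_CLOSE,np.ones((5,5)))
    n,l,s,c=cv2.connectedComponentsWithStats(mm); i=1+np.argmax(s[1:,4]); return l==i
def rect(m,K,W,z):
    cs,_=cv2.findContours(m.astype(np.uint8),cv2.RETR_EXTERNAL,cv2.CHAIN_APPROX_NONE)
    c=max(cs,key=cv2.contourArea).reshape(-1,2); q=ray(c,K,W,z)[:,:2]*1000
    return q,cv2.minAreaRect(q.astype(np.float32))
if __name__=='__main__':
    for n in('top0','side0'):
        p,d,K,W=load(n);P=pts(d,K,W); hsv=cv2.cvtColor(p,cv2.COLOR_RGB2HSV);H,S,V=[hsv[...,i] for i in range(3)];Z=P[...,2];X=P[...,0];Y=P[...,1]
        for nm,m,z in [('greenpanel',(H>60)&(H<95)&(S>60)&(Z>.192)&(Z<.212),.201),
          ('greenbar',(V<70)&(Z>.225)&(Z<.25)&(X>.45)&(X<.6)&(abs(Y)<.1),.239),
          ('bluepanel',(H>100)&(H<125)&(S>110)&(Z>.028)&(Z<.05)&(X>.35)&(X<.6)&(Y>.2)&(Y<.46),.037),
          ('bluebar',(V<70)&(Z>.064)&(Z<.09)&(X>.40)&(X<.495)&(Y>.3)&(Y<.42),.075),
          ('redtab',((H<8)|(H>172))&(S>140)&(Z>.2)&(Z<.25)&(X<.65)&(Y<.2),.230),
          ('board',(H<20)&(S>80)&(Z>.083)&(Z<.1)&(X>.33)&(X<.48)&(abs(Y)<.12),.093),
          ('mat',(H>5)&(H<17)&(S>90)&(abs(Z-.004)<.01)&(X>.3)&(X<.56)&(Y<-.2)&(Y>-.45),.004)]:
            m=blob(m.astype(np.uint8),(0,0,640,480)); q,r=rect(m,K,W,z)
            print(n,nm,m.sum(),np.round(r[0],1),np.round(r[1],1),round(r[2],1),'depth med',np.median(P[m],0).round(4))
E
python3 m2.py
```

```text
top0 greenpanel 3453 [525.5 -35.3] [126.8 170. ] 2.2 depth med [ 0.5191 -0.028   0.2013]
top0 greenbar 179 [524.3 -36.1] [14.8 61.2] 2.4 depth med [ 0.5241 -0.0354  0.2384]
top0 bluepanel 2702 [463.8 361.3] [170.7 125.8] 6.5 depth med [0.452  0.3533 0.037 ]
top0 bluebar 133 [462.6 361.5] [62.  13.6] 4.8 depth med [0.4639 0.3613 0.0742]
top0 redtab 53 [583.  110.6] [35.7  7.8] 4.9 depth med [0.5834 0.1107 0.2288]
top0 board 1527 [409.2 -42.3] [122.  120.3] 2.1 depth med [ 0.4119 -0.0509  0.0917]
top0 mat 7237 [ 436.1 -323. ] [249.3 246.6] 88.2 depth med [ 0.4394 -0.3397  0.003 ]
side0 greenpanel 2917 [523.9 -40.9] [129.9 181.1] 1.9 depth med [ 0.5099 -0.0511  0.2037]
side0 greenbar 207 [520.2 -46.3] [19.3 74.8] 1.6 depth med [ 0.5213 -0.0451  0.2385]
side0 bluepanel 1019 [462.1 358.1] [166.2 118.3] 5.5 depth med [0.4332 0.3347 0.0397]
side0 bluebar 111 [462.5 351.9] [64.7 22.6] 5.4 depth med [0.4627 0.3552 0.073 ]
side0 redtab 137 [576.8  90.6] [60.3 21.7] 58.7 depth med [0.5856 0.1051 0.2187]
side0 board 1806 [410.8 -46.1] [124.8 113.2] 4.3 depth med [ 0.4044 -0.052   0.0945]
side0 mat 13778 [ 441.  -348.4] [204.5 241.5] 86.2 depth med [ 0.4437 -0.3505  0.0057]
```

```bash
python3 - <<'E'
from m2 import *
p,d,K,W=load('top0')
print(ray([(477.5,249.5),(439,203),(516,205),(515,296),(438,294)],K,W,.004).round(4))
cv2.imwrite('pics/c4.png',cv2.resize(p[190:310,420:540,::-1],None,fx=5,fy=5,interpolation=cv2.INTER_CUBIC))
E
```

```text
[[ 0.4389 -0.3469  0.004 ]
 [ 0.567  -0.2542  0.004 ]
 [ 0.5553 -0.4577  0.004 ]
 [ 0.3147 -0.4344  0.004 ]
 [ 0.3257 -0.2365  0.004 ]]
```

View pics/c4.png

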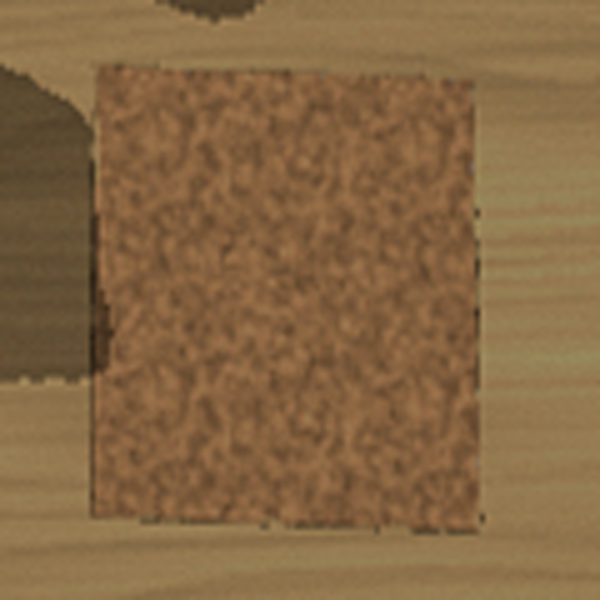

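Emit:
drive_tool([
  [-0.9, 0, 0, 6.98, 0, 0, 0],
  [-0.9, 0, 0, 6.98, 0, 0, 0],
  [-0.9, 0, 0, 6.98, 0, 0, 0],
  [-0.9, 0, 0, 6.98, 0, 0, 0],
  [-0.9, 0, 0, 6.98, 0, 0, 0],
  [-0.9, 0, 0, 6.98, 0, 0, 0],
  [-0.9, 0, 0, 6.98, 0, 0, 0],
  [-0.9, 0, 0, 6.98, 0, 0, 0],
  [-0.9, 0, 0, 6.98, 0, 0, 0],
  [-0.9, 0, 0, 6.98, 0, 0, 0],
], newtons=40)

```text
time_s: 0.98
ee_pos: [0.1779, 0.5464, 0.3293]
eef_rot: [[-0.0, 0.999, 0.032], [-0.001, 0.032, -0.999], [-1.0, -0.0, 0.001]]
contact_force: [-0.0, 0.2, 0.5]
finger_gap: 0.003
```

```bash
cat > go.py <<'E'
from h import *
import sys
from scipy.spatial.transform import Rotation as R
# usage: go.py x y z yaw  (tool straight down, tool y axis at yaw) -> shift in tool axes cm, rotvec deg
x,y,z,yaw=map(float,sys.argv[1:5])
s=ctrl.sense(); M=s['eef_rot']; a=np.radians(yaw)
T=np.array([[0,np.cos(a),np.sin(a)],[0,np.sin(a),-np.cos(a)],[-1,0,0]])
print('t',round(s['time_s'],2),'pos',s['ee_pos'].round(4),'yaw',round(np.degrees(np.arctan2(M[1,1],M[0,1])),2),'F',s['contact_force'].round(2),'gap',round(s['finger_gap'],3))
print('shift cm',(M.T@(np.array([x,y,z])-s['ee_pos'])*100).round(2),'in target axes',(T.T@(np.array([x,y,z])-s['ee_pos'])*100).round(2),'rotvec',R.from_matrix(M.T@T).as_rotvec(degrees=True).round(2))
E
python3 go.py .587 .084 .30 2.2
```

```text
t 0.98 pos [0.1779 0.5464 0.3293] yaw 1.82 F [-0.04  0.24  0.48] gap 0.003
shift cm [ 2.96 39.42 47.51] in target axes [ 2.93 39.1  47.78] rotvec [-0.38  0.05  0.02]
```

Emit:
drive_tool([
  [0, 2.46, 2.97, -0.3, 0, 0, 0],
  [0, 2.46, 2.97, 0, 0, 0, 0],
  [0, 2.46, 2.97, 0, 0, 0, 0],
  [0, 2.46, 2.97, 0, 0, 0, 0],
  [0, 2.46, 2.97, 0, 0, 0, 0],
  [0, 2.46, 2.97, 0, 0, 0, 0],
  [0, 2.46, 2.97, 0, 0, 0, 0],
  [0, 2.46, 2.97, 0, 0, 0, 0],
  [0, 2.46, 2.97, 0, 0, 0, 0],
  [0, 2.46, 2.97, 0, 0, 0, 0],
])

```text
time_s: 1.82
ee_pos: [0.4372, 0.2587, 0.3292]
eef_rot: [[-0.0, 0.999, 0.043], [-0.0, 0.043, -0.999], [-1.0, -0.0, 0.0]]
contact_force: [0.1, 0.4, -0.3]
finger_gap: -0.0
```

Emit:
drive_tool([
  [0, 2.46, 2.97, 0, 0, 0, 0],
  [0, 2.46, 2.97, 0, 0, 0, 0],
  [0, 2.46, 2.97, 0, 0, 0, 0],
  [0, 2.3, 2.97, 0, 0, 0, 0],
  [0.5, 2.3, 2.97, 0, 0, 0, 0],
  [1.0, 2.3, 2.97, 0, 0, 0, 0],
  [0, 0, 0, 0, 0, 0, 0],
])

```text
time_s: 2.4
ee_pos: [0.5902, 0.0829, 0.3116]
eef_rot: [[-0.001, 0.999, 0.038], [-0.004, 0.038, -0.999], [-1.0, -0.001, 0.004]]
contact_force: [0.6, 0.8, -0.3]
finger_gap: -0.001
```

```bash
python3 go.py .587 .084 .25 2.2; python3 - <<'E'
from h import *
for n in('top','side','wrist'): shot(n,n+'1')
a=[cv2.imread(f'pics/{n}1.png') for n in('top','side','wrist')]
cv2.imwrite('pics/m1.png',np.hstack([cv2.resize(a[0][120:280,230:430],(400,320)),cv2.resize(a[1][150:310,290:490],(400,320))]))
E
```

```text
t 2.4 pos [0.5902 0.0829 0.3116] yaw 2.15 F [ 0.59  0.75 -0.25] gap -0.001
shift cm [ 6.15 -0.31 -0.15] in target axes [ 6.16 -0.32 -0.12] rotvec [-0.05  0.22  0.05]
```

View pics/m1.png

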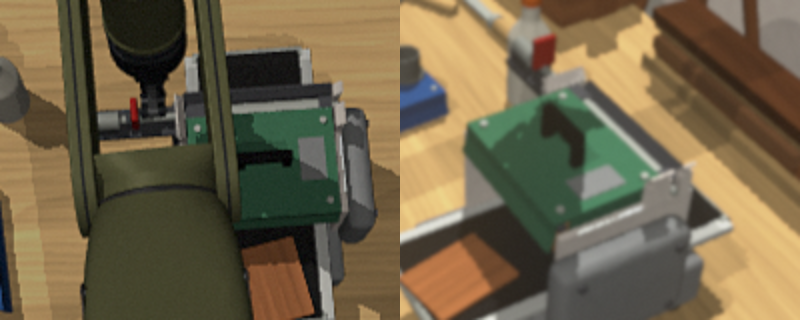

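View pics/wrist1.png

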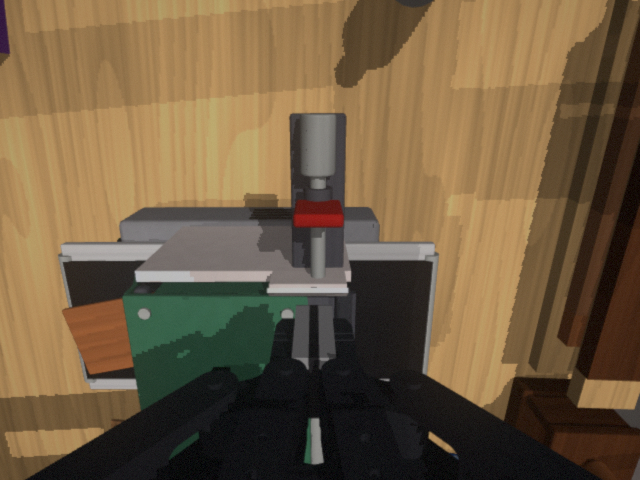

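Wrist view: red tab at (319,213), spring housing at (318,145), ear lip at v≈288. I'll locate the tab in this view.

```bash
python3 - <<'E'
from m2 import *
p,d,K,W=load('wrist1');P=pts(d,K,W);hsv=cv2.cvtColor(p,cv2.COLOR_RGB2HSV);H,S,V=[hsv[...,i] for i in range(3)]
m=((H<8)|(H>172))&(S>140); m=blob(m.astype(np.uint8),(250,150,400,260))
Q=P[m]; print('range',np.percentile(Q,[3,50,97],axis=0).round(4))
top=Q[Q[:,2]>.222]; print('top',np.percentile(top,[3,50,97],axis=0).round(4))
fr=Q[Q[:,2]<.222]; print('front',len(fr),np.median(fr,0) if len(fr) else '')
for v in (250,265,280,286,291): print(v,P[v,318].round(4),p[v,318])
# rear bar
m=(V<60)&(P[...,2]>.2)
E
```

```text
range [[0.5751 0.107  0.1985]
 [0.5878 0.1131 0.2286]
 [0.6005 0.1143 0.2311]]
top [[0.5751 0.1066 0.2234]
 [0.5876 0.1112 0.2297]
 [0.6006 0.1141 0.2312]]
front 456 [0.58784438 0.11374376 0.21045585]
250 [0.5895 0.081  0.1962] [139 138 134]
265 [0.59   0.0703 0.1951] [136 136 130]
280 [0.5903 0.0614 0.1994] [122 114 111]
286 [0.5904 0.059  0.2034] [188 179 177]
291 [0.5902 0.0612 0.2156] [186 186 186]
```

Emit:
drive_tool([
  [2.0, -0.2, -0.1, 0, 0.2, 0, 0],
  [3.0, 0, 0, 0, 0, 0, 0],
  [3.0, 0, 0, 0, 0, 0, 0],
  [2.0, 0, 0, 0, 0, 0, 0],
  [0, 0, 0, 0, 0, 0, 0],
  [0, 0, 0, 0, 0, 0, 0],
])

```text
time_s: 3.05
ee_pos: [0.5833, 0.0911, 0.214]
eef_rot: [[-0.003, 0.999, 0.045], [0.004, 0.045, -0.999], [-1.0, -0.002, -0.004]]
contact_force: [-0.4, -0.6, 0.7]
finger_gap: -0.0
```

```bash
python3 go.py .588 .084 .212 2.2; python3 - <<'E'
from h import *
for n in('wrist',): shot(n,n+'2')
E
```

```text
t 3.05 pos [0.5833 0.0911 0.214 ] yaw 2.57 F [-0.36 -0.65  0.72] gap -0.0
shift cm [0.2  0.44 0.73] in target axes [0.2  0.45 0.73] rotvec [ 0.37 -0.21  0.14]
```

View pics/wrist2.png

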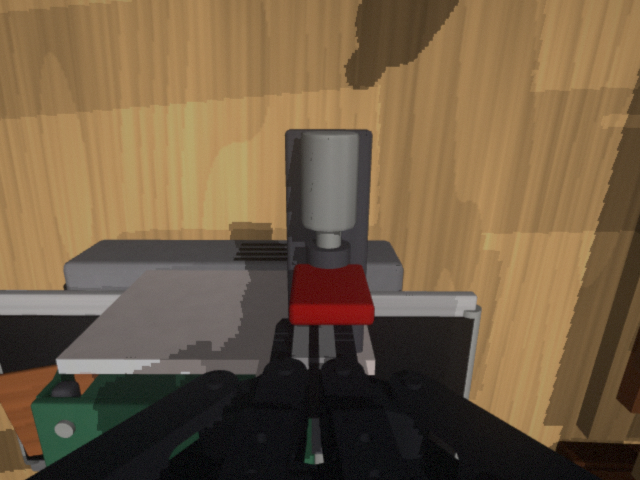

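Emit:
drive_tool([
  [0.2, 0.4, -0.1, 0, 0, 0, 0],
  [0, 0, -0.4, 0, 0, 0, 0],
  [0, 0, -0.4, 0, 0, 0, 0],
  [0, 0, -0.2, 0, 0, 0, 0],
  [0, 0, 0, 0, 0, 0, 0],
])

```text
time_s: 3.52
ee_pos: [0.5894, 0.1012, 0.2137]
eef_rot: [[0.003, 0.999, 0.043], [0.003, 0.043, -0.999], [-1.0, 0.003, -0.003]]
contact_force: [1.6, -2.1, 1.3]
finger_gap: 0.0
```

```bash
python3 go.py .588 .11 .212 2.2
```

```text
t 3.52 pos [0.5894 0.1012 0.2137] yaw 2.48 F [ 1.59 -2.07  1.28] gap 0.0
shift cm [ 0.17 -0.1  -0.89] in target axes [ 0.17 -0.11 -0.89] rotvec [ 0.28 -0.19 -0.18]
```

Emit:
drive_tool([
  [0, 0, -0.3, 0, 0, 0, 0],
  [0, 0, -0.3, 0, 0, 0, 0],
  [0, 0, -0.3, 0, 0, 0, 0],
  [0, 0, 0, 0, 0, 0, 0],
])

```text
time_s: 3.85
ee_pos: [0.5887, 0.1092, 0.2132]
eef_rot: [[0.002, 0.999, 0.043], [0.002, 0.043, -0.999], [-1.0, 0.002, -0.002]]
contact_force: [1.4, -5.9, 3.2]
finger_gap: -0.004
```

```bash
python3 - <<'E'
from h import *
s=ctrl.sense();print(s['ee_pos'].round(4),s['contact_force'].round(1))
shot('wrist','wrist3')
E
```

```text
[0.5887 0.1092 0.2132] [ 1.4 -5.9  3.2]
```

View pics/wrist3.png

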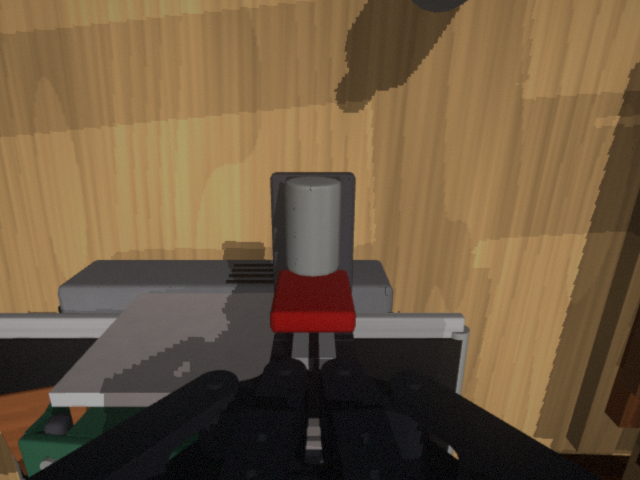

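Emit:
drive_tool([
  [0, 0, -0.2, 0, 0, 0, 0],
  [0, 0, -0.2, 0, 0, 0, 0],
  [0, 0, -0.15, 0, 0, 0, 0],
  [0, 0, 0, 0, 0, 0, 0],
])

```text
time_s: 4.23
ee_pos: [0.5886, 0.1097, 0.2133]
eef_rot: [[0.002, 0.999, 0.043], [-0.007, 0.043, -0.999], [-1.0, 0.002, 0.007]]
contact_force: [2.0, -18.8, 4.1]
finger_gap: -0.0
```

```bash
python3 - <<'E'
from h import *
s=ctrl.sense();print(s['ee_pos'].round(4),s['contact_force'].round(1))
shot('wrist','wrist4');shot('side','side4')
a=[cv2.imread(f'pics/{n}4.png') for n in('wrist','side')]
cv2.imwrite('pics/m4.png',np.hstack([cv2.resize(a[0],(400,300)),cv2.resize(a[1][170:290,310:470],(400,300))]))
E
```

```text
[0.5886 0.1097 0.2133] [  2.  -18.8   4.1]
```

View pics/m4.png

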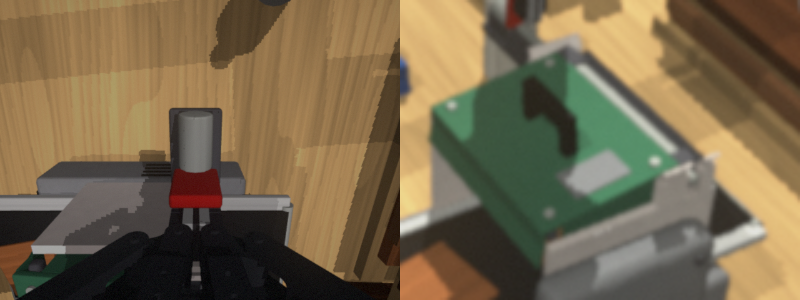

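Emit:
drive_tool([
  [0, 0, 0.5, 0, 0, 0, 0],
  [0, 0, 1.0, 0, 0, 0, 0],
  [0, 0, 1.0, 0, 0, 0, 0],
  [-2.5, 0, 0, 0, 0, 0, 0],
  [-3.5, 0, 0, 0, 0, 0, 0],
  [-3.5, 0, 0, 0, 0, 0, 0],
])

```text
time_s: 4.83
ee_pos: [0.5867, 0.0905, 0.3063]
eef_rot: [[-0.006, 0.999, 0.043], [0.005, 0.043, -0.999], [-1.0, -0.006, -0.006]]
contact_force: [0.5, 0.6, 1.3]
finger_gap: 0.002
```

```bash
python3 go.py .5245 -.036 .30 2.2; python3 - <<'E'
from m2 import *
for t in('side','wrist','top'): shot(t,t+'5')
p,d,K,W=load('side5');P=pts(d,K,W);hsv=cv2.cvtColor(p,cv2.COLOR_RGB2HSV);H,S,V=[hsv[...,i] for i in range(3)]
for t in('side0','side5'):
    p,d,K,W=load(t);P=pts(d,K,W);hsv=cv2.cvtColor(p,cv2.COLOR_RGB2HSV);H,S,V=[hsv[...,i] for i in range(3)]
    m=(H>60)&(H<95)&(S>60)&(P[...,2]>.19)&(P[...,2]<.23)&(P[...,0]<.6)&(P[...,0]>.48)
    Q=P[m];A=np.c_[Q[:,:2]-[.5245,-.036],np.ones(len(Q))];c=np.linalg.lstsq(A,Q[:,2],rcond=None)[0]
    print(t,len(Q),'slopes deg',np.degrees(c[:2]).round(2),'z at grip',c[2].round(4))
cv2.imwrite('pics/m5.png',np.hstack([cv2.resize(cv2.imread('pics/wrist5.png'),(400,300)),cv2.resize(cv2.imread('pics/side5.png')[170:290,310:470],(400,300))]))
E
```

```text
t 4.83 pos [0.5867 0.0905 0.3063] yaw 2.46 F [0.48 0.57 1.28] gap 0.002
shift cm [ 0.61 -6.76 12.37] in target axes [ 0.63 -6.7  12.4 ] rotvec [ 0.25 -0.32  0.36]
side0 2299 slopes deg [0.9  0.86] z at grip 0.2038
side5 2465 slopes deg [6.17 1.75] z at grip 0.2091
```

View pics/m5.png

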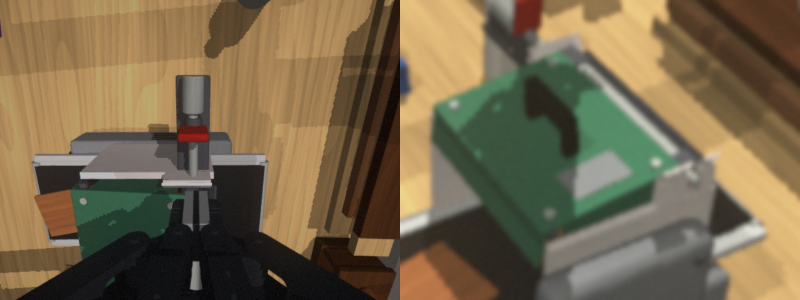

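Emit:
drive_tool([
  [0, -1.7, 3.1, 0.2, 0, 0, 8.5],
  [0, -1.7, 3.1, 0, 0, 0, 8.5],
  [0, -1.7, 3.1, 0, 0, 0, 8.5],
  [0, -1.6, 3.1, 0, 0, 0, 8.5],
  [0, 0, 0, 0, 0, 0, 8.5],
  [0, 0, 0, 0, 0, 0, 8.5],
])

```text
time_s: 5.48
ee_pos: [0.5248, -0.0372, 0.3053]
eef_rot: [[-0.004, 0.999, 0.036], [0.005, 0.036, -0.999], [-1.0, -0.003, -0.006]]
contact_force: [0.2, 0.5, 0.2]
finger_gap: 0.848
```

```bash
python3 go.py .5245 -.036 .30 2.2; python3 - <<'E'
from m2 import *
for t in('side','wrist'): shot(t,t+'6')
for t in('side6','wrist6'):
    p,d,K,W=load(t);P=pts(d,K,W);hsv=cv2.cvtColor(p,cv2.COLOR_RGB2HSV);H,S,V=[hsv[...,i] for i in range(3)]
    m=(H>60)&(H<95)&(S>60)&(P[...,2]>.19)&(P[...,2]<.23)&(P[...,0]<.6)&(P[...,0]>.48)
    Q=P[m];A=np.c_[Q[:,:2]-[.5245,-.036],np.ones(len(Q))];c=np.linalg.lstsq(A,Q[:,2],rcond=None)[0]
    print(t,len(Q),'slopes deg',np.degrees(c[:2]).round(2),'z at grip',c[2].round(4))
    m=(V<70)&(P[...,2]>.230)&(P[...,2]<.252)&(abs(P[...,0]-.52)<.03)&(abs(P[...,1]+.036)<.06)
    m=blob(m.astype(np.uint8),(0,0,640,480)); q,r=rect(m,K,W,.244); print(r, np.median(P[m],0),np.percentile(P[m],[3,97],axis=0).round(4).tolist())
E
```

```text
t 5.48 pos [ 0.5248 -0.0372  0.3053] yaw 2.08 F [0.21 0.49 0.18] gap 0.848
shift cm [ 0.53 -0.03 -0.12] in target axes [ 0.53 -0.03 -0.12] rotvec [-0.12 -0.32  0.19]
side6 2531 slopes deg [6.12 1.8 ] z at grip 0.2092
((516.4950561523438, -48.198448181152344), (19.105764389038086, 76.42938995361328), 1.4869282245635986) [ 0.51653378 -0.04719468  0.24469355] [[0.5133, -0.0725, 0.2313], [0.5243, -0.0155, 0.249]]
wrist6 41693 slopes deg [6.12 0.68] z at grip 0.2075
((521.636962890625, -37.44134521484375), (13.014726638793945, 65.59979248046875), 2.43304705619812) [ 0.52157062 -0.03446835  0.24491604] [[0.5153, -0.0667, 0.2338], [0.5278, -0.0084, 0.2464]]
```

View pics/wrist6.png

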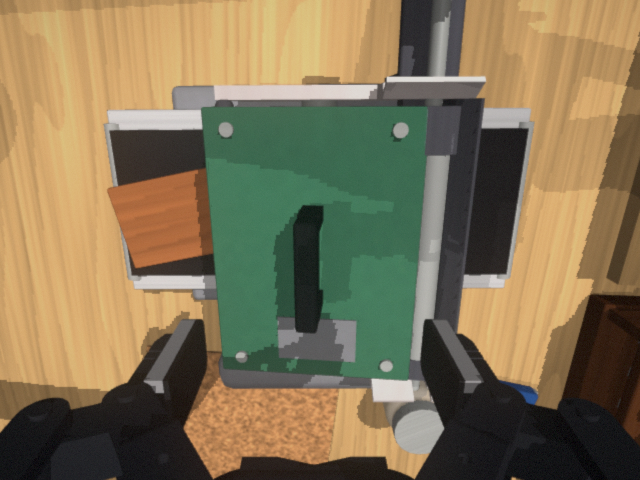

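View pics/side6.png

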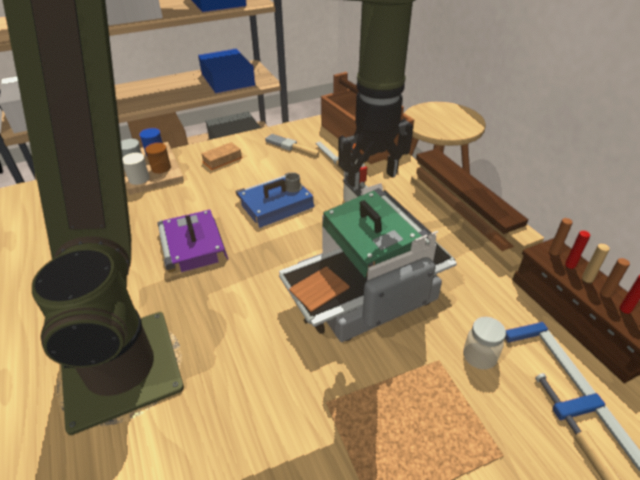

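Emit:
drive_tool([
  [0, 0, -0.1, 0, 0, 5.5, 8.5],
  [2, -0.3, 0, 0, 0, 0, 8.5],
  [2, -0.3, 0, 0, 0, 0, 8.5],
  [2, -0.3, 0, 0, 0, 0, 8.5],
  [1.0, 0, 0, 0, 0, 0, 8.5],
  [0.8, 0, 0, 0, 0, 0, 8.5],
  [0, 0, 0, 0, 0, 0, 8.5],
  [0, 0, 0, 0, 0, 0, 8.5],
])

```text
time_s: 6.25
ee_pos: [0.5259, -0.0348, 0.2284]
eef_rot: [[0.095, 0.995, 0.04], [0.008, 0.04, -0.999], [-0.995, 0.096, -0.004]]
contact_force: [1.0, 0.4, 0.3]
finger_gap: 0.997
```

```bash
python3 go.py .5235 -.036 .2265 2.2; python3 - <<'E'
from m2 import *
for t in('side','wrist'): shot(t,t+'7')
E
```

```text
t 6.25 pos [ 0.5259 -0.0348  0.2284] yaw 2.29 F [0.95 0.37 0.33] gap 0.997
shift cm [ 0.16 -0.26  0.11] in target axes [ 0.19 -0.25  0.11] rotvec [ 0.1  -0.22 -5.49]
```

View pics/wrist7.png

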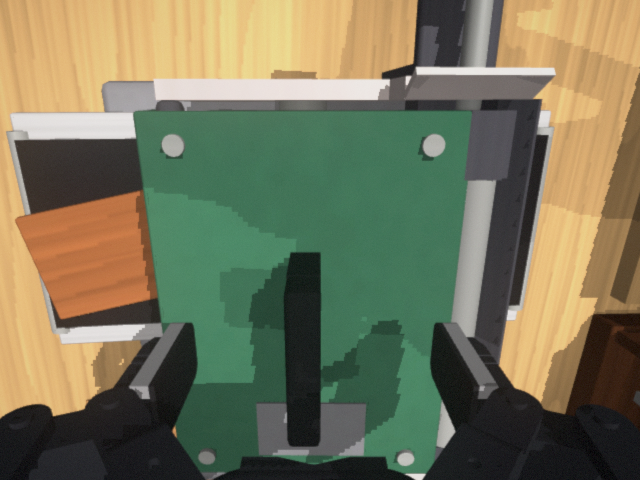

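Emit:
drive_tool([
  [0.1, -0.3, 0.1, 0, 0, 0, 8.5],
  [0, 0, 0, 0, 0, 0, 0],
  [0, 0, 0, 0, 0, 0, 0],
  [0, 0, 0, 0, 0, 0, 0],
  [0, 0, 0, 0, 0, 0, 0],
  [0, 0, 0, 0, 0, 0, 0],
  [0, 0, 0, 0, 0, 0, 0],
], newtons=60)

```text
time_s: 6.93
ee_pos: [0.5226, -0.0364, 0.2272]
eef_rot: [[0.096, 0.995, 0.039], [0.007, 0.039, -0.999], [-0.995, 0.096, -0.003]]
contact_force: [7.6, 0.5, 0.0]
finger_gap: 0.139
```

```bash
python3 go.py .5235 -.036 .2265 2.2
```

```text
t 6.93 pos [ 0.5226 -0.0364  0.2272] yaw 2.24 F [7.61 0.48 0.02] gap 0.139
shift cm [ 0.08  0.08 -0.04] in target axes [ 0.07  0.09 -0.04] rotvec [ 0.05 -0.2  -5.53]
```

Emit:
drive_tool([
  [-0.6, 0.1, 0, 0, 0, 0, 0],
  [-1.0, 0.1, 0, 0, 0, 0, 0],
  [-1.2, 0.1, 0, 0, 0, -1.5, 0],
  [-1.5, 0.1, 0, 0, 0, -2, 0],
  [-1.5, 0.05, 0, 0, 0, -2, 0],
  [-2.0, 0, 0, 0, 0, 0, 0],
  [-2.0, 0, 0, 0, 0, 0, 0],
  [-1.5, 0, 0, 0, 0, 0, 0],
  [0, 0, 0, 0, 0, 0, 0],
])

```text
time_s: 7.68
ee_pos: [0.5241, -0.0368, 0.3444]
eef_rot: [[0.006, 0.999, 0.04], [0.003, 0.039, -0.999], [-1.0, 0.006, -0.003]]
contact_force: [1.3, -0.3, -3.0]
finger_gap: 0.128
```

```bash
python3 go.py .440 -.346 .30 -3.3; python3 - <<'E'
from m2 import *
for t in('side','wrist'): shot(t,t+'8')
E
```

```text
t 7.68 pos [ 0.5241 -0.0368  0.3444] yaw 2.26 F [ 1.31 -0.25 -3.04] gap 0.128
shift cm [ 4.3  -9.66 30.57] in target axes [ 4.44 -6.62 31.35] rotvec [ 5.56 -0.16 -0.35]
```

View pics/side8.png

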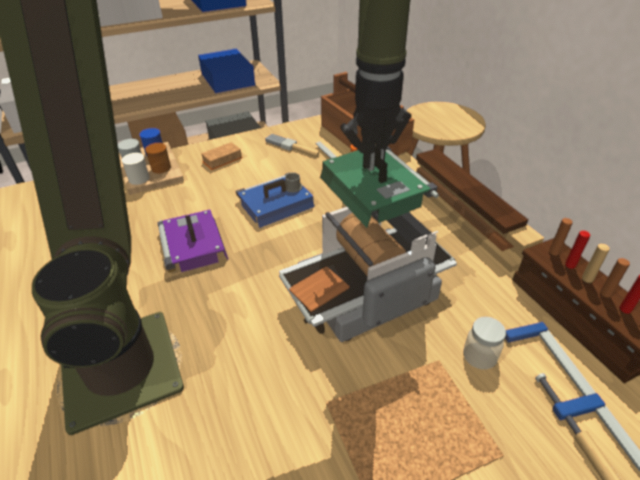

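Emit:
drive_tool([
  [0, 0, 0.5, 5.5, 0, 0, 0],
  [0, -0.4, 2, 0, 0, 0, 0],
  [0, -0.8, 3.6, 0, 0, 0, 0],
  [0, -0.8, 3.6, 0, 0, 0, 0],
  [0, -0.8, 3.6, 0, 0, 0, 0],
  [0, -0.8, 3.6, 0, 0, 0, 0],
  [0, -0.8, 3.6, 0, 0, 0, 0],
  [0, -0.8, 3.6, 0, 0, 0, 0],
  [0, -0.8, 3.6, 0, 0, 0, 0],
  [0, -0.6, 2.9, 0, 0, 0, 0],
])

```text
time_s: 8.62
ee_pos: [0.4379, -0.3403, 0.3374]
eef_rot: [[-0.003, 0.998, -0.058], [0.005, -0.058, -0.998], [-1.0, -0.004, -0.005]]
contact_force: [0.9, 1.0, -2.5]
finger_gap: 0.132
```

Emit:
drive_tool([
  [1.5, 0, 0.7, 0, 0, 0, 0],
  [3, 0, 0, 0, 0, 0, 0],
  [3, 0, 0, 0, 0, 0, 0],
  [3, 0, 0, 0, 0, 0, 0],
  [3, 0, 0, 0, 0, 0, 0],
  [3, 0, 0, 0, 0, 0, 0],
  [2, 0, 0, 0, 0, 0, 0],
  [1, 0, 0, 0, 0, 0, 0],
  [0, 0, 0, 0, 0, 0, 0],
  [0, 0, 0, 0, 0, 0, 0],
])

```text
time_s: 9.45
ee_pos: [0.4392, -0.3445, 0.1437]
eef_rot: [[-0.002, 0.998, -0.057], [0.005, -0.057, -0.998], [-1.0, -0.002, -0.005]]
contact_force: [-0.2, -0.6, -1.9]
finger_gap: 0.126
```

```bash
python3 go.py .440 -.346 .063 -3.3; python3 - <<'E'
from m2 import *
for t in('side','top'): shot(t,t+'9')
for t in('side9','top9'):
    p,d,K,W=load(t);P=pts(d,K,W);hsv=cv2.cvtColor(p,cv2.COLOR_RGB2HSV);H,S,V=[hsv[...,i] for i in range(3)]
    g=(H>60)&(H<95)&(S>60)&(P[...,2]>.05)&(P[...,2]<.25)&(P[...,1]<-.2)
    if g.sum()<50: continue
    z=np.median(P[g][:,2]); m=g&(abs(P[...,2]-z)<.02)
    Q=P[m];A=np.c_[Q[:,:2]-[.44,-.346],np.ones(len(Q))];c=np.linalg.lstsq(A,Q[:,2],rcond=None)[0]
    r=Q[:,2]-A@c; k=abs(r)<.006; c=np.linalg.lstsq(A[k],Q[k,2],rcond=None)[0]
    print(t,len(Q),'slopes deg',np.degrees(c[:2]).round(2),'z at grip',c[2].round(4), Q.min(0),Q.max(0))
E
```

```text
t 9.45 pos [ 0.4392 -0.3445  0.1437] yaw -3.24 F [-0.2  -0.65 -1.91] gap 0.126
shift cm [8.06 0.11 0.18] in target axes [8.07 0.09 0.14] rotvec [ 0.06 -0.27  0.11]
side9 5142 slopes deg [0.46 0.6 ] z at grip 0.1251 [ 0.37068705 -0.43632077  0.10472215] [ 0.49976092 -0.26213134  0.14030585]
top9 1070 slopes deg [0.28 0.25] z at grip 0.1236 [ 0.38059938 -0.6054537   0.10401045] [ 0.80648416 -0.25885958  0.13343498]
```

View pics/side9.png

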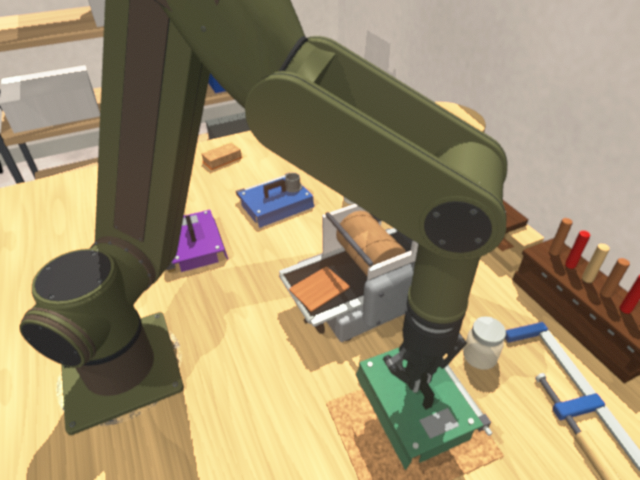

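View pics/top9.png

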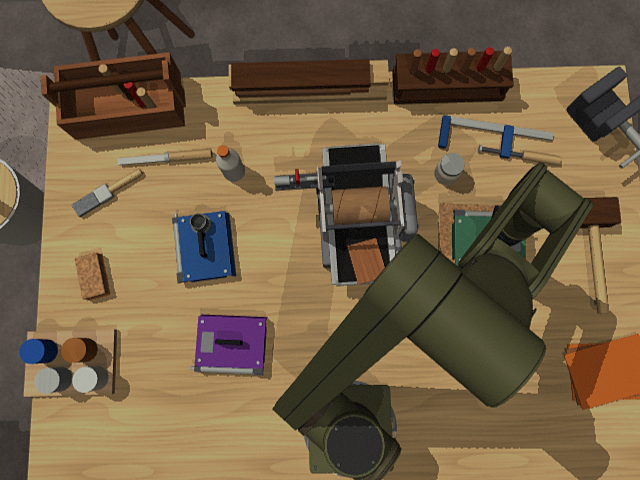

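Emit:
drive_tool([
  [2, 0.1, 0.1, 0, 0, 0, 0],
  [2, 0, 0, 0, 0, 0, 0],
  [1.5, 0, 0, 0, 0, 0, 0],
  [1.2, 0, 0, 0, 0, 0, 0],
  [0.6, 0, 0, 0, 0, 0, 0],
  [0.4, 0, 0, 0, 0, 0, 0],
  [0.2, 0, 0, 0, 0, 0, 0],
  [0.2, 0, 0, 0, 0, 0, 0],
  [0, 0, 0, 0, 0, 0, 0],
])

```text
time_s: 10.3
ee_pos: [0.4409, -0.3461, 0.0638]
eef_rot: [[0.001, 0.998, -0.056], [0.003, -0.056, -0.998], [-1.0, 0.001, -0.003]]
contact_force: [-0.0, -0.4, -2.5]
finger_gap: 0.128
```

Emit:
drive_tool([
  [0.15, 0, 0, 0, 0, 0, 0],
  [0.15, 0, 0, 0, 0, 0, 0],
  [0.15, 0, 0, 0, 0, 0, 0],
  [0, 0, 0, 0, 0, 0, 0],
])

```text
time_s: 10.63
ee_pos: [0.4413, -0.3461, 0.0612]
eef_rot: [[0.002, 0.998, -0.056], [0.002, -0.056, -0.998], [-1.0, 0.002, -0.002]]
contact_force: [-1.5, 2.3, 11.8]
finger_gap: 0.125
```

Emit:
drive_tool([
  [-0.1, 0, 0, 0, 0, 0, 1.5],
  [0, 0, 0, 0, 0, 0, 3],
  [0, 0, 0, 0, 0, 0, 6],
  [0, 0, 0, 0, 0, 0, 6],
  [-1, 0, 0, 0, 0, 0, 6],
  [-2.5, 0, 0, 0, 0, 0, 6],
  [-3.5, 0, 0, 0, 0, 0, 6],
  [-4, 0, 0, 0, 0, 0, 6],
  [-4, 0, 0, 0, 0, 0, 6],
  [-4, 0, 0, 0, 0, 0, 6],
])

```text
time_s: 11.47
ee_pos: [0.44, -0.3459, 0.252]
eef_rot: [[-0.0, 0.998, -0.057], [0.004, -0.057, -0.998], [-1.0, -0.001, -0.004]]
contact_force: [1.3, -0.9, 0.2]
finger_gap: 0.705
```

```bash
python3 go.py .463 .361 .25 95.5; python3 - <<'E'
from m2 import *
for t in('side','wrist'): shot(t,t+'10')
for t in('side10','wrist10'):
    p,d,K,W=load(t);P=pts(d,K,W);hsv=cv2.cvtColor(p,cv2.COLOR_RGB2HSV);H,S,V=[hsv[...,i] for i in range(3)]
    m=(H>60)&(H<95)&(S>60)&(P[...,2]>.03)&(P[...,2]<.055)&(P[...,1]<-.2)
    Q=P[m];A=np.c_[Q[:,:2]-[.44,-.346],np.ones(len(Q))];c=np.linalg.lstsq(A,Q[:,2],rcond=None)[0]
    print(t,len(Q),'slopes deg',np.degrees(c[:2]).round(2),'z at grip',c[2].round(4), Q.min(0),Q.max(0))
E
```

```text
t 11.47 pos [ 0.44   -0.3459  0.252 ] yaw -3.24 F [ 1.3  -0.94  0.21] gap 0.705
shift cm [  0.46  -1.7  -70.71] in target axes [ 0.2  70.15  9.06] rotvec [-98.74  -0.19  -0.16]
side10 5864 slopes deg [0.14 0.37] z at grip 0.0426 [ 0.37328806 -0.43834771  0.03014791] [ 0.50408413 -0.26437717  0.05372272]
wrist10 23359 slopes deg [0.05 0.08] z at grip 0.0411 [ 0.37509491 -0.65046725  0.0312313 ] [ 0.79104239 -0.26145925  0.0529974 ]
```

View pics/wrist10.png

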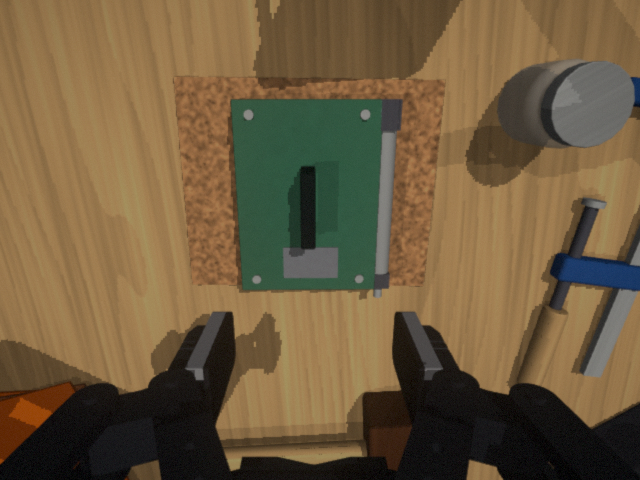

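```bash
python3 - <<'E'
from m2 import *
p,d,K,W=load('wrist10')
print(np.linalg.inv(W)[:3,3])
print('mat',ray([(178,77),(443,80),(425,287),(192,286)],K,W,.004).round(4).tolist())
print('panel',ray([(233,99),(382,99),(376,290),(243,291)],K,W,.041).round(4).tolist())
print('stub',ray([(378,296)],K,W,.03).round(4).tolist(),'bar',ray([(307,167),(308,248)],K,W,.079).round(4).tolist())
p,d,K,W=load('side10')
cv2.imwrite('pics/c10.png',cv2.resize(p[330:480,310:510,::-1],None,fx=4,fy=4,interpolation=cv2.INTER_CUBIC))
E
```

```text
[ 0.44623557 -0.26505963  0.39528247]
mat [[0.3338, -0.2395, 0.004], [0.5664, -0.2549, 0.004], [0.5568, -0.4554, 0.004], [0.3158, -0.4394, 0.004]]
panel [[0.3859, -0.2607, 0.041], [0.5062, -0.2675, 0.041], [0.5001, -0.4377, 0.041], [0.375, -0.431, 0.041]]
stub [[0.5037, -0.4496, 0.03]] bar [[0.4426, -0.3129, 0.079], [0.4394, -0.3782, 0.079]]
```

View pics/c10.png

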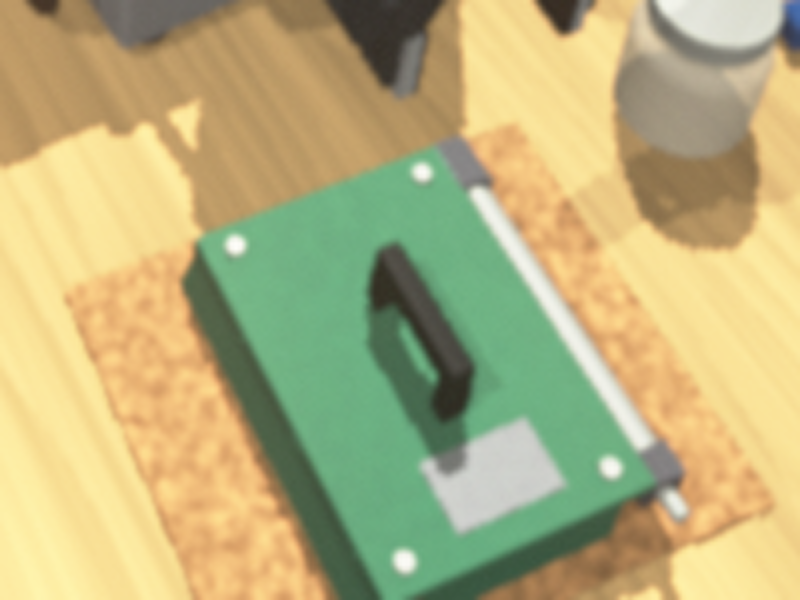

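Emit:
drive_tool([
  [-3.5, 0, -1, 0, 0, 0, 6],
  [-3, 0, -2.5, 0, 0, 0, 6],
  [-1, -0.1, -3.9, 0, 0, 0, 6],
  [0, -0.1, -4, 0, 0, 0, 6],
  [0, -0.1, -4, 0, 0, 0, 6],
  [0, -0.1, -4, 0, 0, 0, 6],
  [0, -0.1, -4, 0, 0, 0, 6],
  [0, -0.1, -4, 0, 0, 0, 6],
  [0, -0.1, -4, 0, 0, 0, 6],
  [0, -0.1, -4, 0, 0, 0, 6],
])

```text
time_s: 12.4
ee_pos: [0.4516, 0.0091, 0.3258]
eef_rot: [[-0.0, 0.998, -0.057], [0.003, -0.057, -0.998], [-1.0, -0.001, -0.003]]
contact_force: [0.8, 0.3, -0.3]
finger_gap: 0.704
```

Emit:
drive_tool([
  [0, -0.1, -4, 0, 0, 0, 6],
  [0, -0.1, -4, 0, 0, 0, 6],
  [0, -0.1, -4, 0, 0, 0, 6],
  [0, -0.1, -4, 0, 0, 0, 6],
  [0, -0.1, -4, 0, 0, 0, 6],
  [0, -0.1, -4, 0, 0, 0, 6],
  [0, -0.1, -4, 0, 0, 0, 6],
  [0, -0.1, -4, 0, 0, 0, 6],
  [0, 0, -3.3, -7, 0, 0, 6],
  [0, 0, 0, -7, 0, 0, 6],
])

```text
time_s: 13.23
ee_pos: [0.4641, 0.3664, 0.3261]
eef_rot: [[-0.001, 0.98, 0.197], [0.007, 0.197, -0.98], [-1.0, 0.0, -0.007]]
contact_force: [0.4, 0.9, -0.4]
finger_gap: 0.708
```

Emit:
drive_tool([
  [0.5, 0, 0, -7, 0, 0, 6],
  [0.5, 0, 0, -7, 0, 0, 6],
  [0.5, 0, 0, -7, 0, 0, 6],
  [0.5, 0, 0, -7, 0, 0, 8],
  [0.5, 0, 0, -7, 0, 0, 8],
  [0.5, 0, 0, -7, 0, 0, 8],
  [0.5, 0, 0, -7, 0, 0, 8],
  [0.5, 0, 0, -7, 0, 0, 8],
  [0.5, 0, 0, -7, 0, 0, 8],
  [0.5, 0, 0, -7, 0, 0, 8],
])

```text
time_s: 14.07
ee_pos: [0.464, 0.3601, 0.2765]
eef_rot: [[-0.001, 0.155, 0.988], [0.003, 0.988, -0.155], [-1.0, 0.003, -0.002]]
contact_force: [-0.1, 0.8, 0.2]
finger_gap: 0.938
```

```bash
python3 go.py .463 .361 .20 95.5
```

```text
t 14.07 pos [0.464  0.3601 0.2765] yaw 81.11 F [-0.09  0.8   0.16] gap 0.938
shift cm [ 7.65  0.06 -0.1 ] in target axes [ 7.65  0.1  -0.09] rotvec [-14.39  -0.07  -0.16]
```

Emit:
drive_tool([
  [2, 0, 0, -7, 0, 0, 8],
  [2, 0, 0, -7, 0, 0, 8.5],
  [1, 0, 0, -0.5, 0, 0, 8.5],
  [0, 0, 0, 0, 0, 0, 8.5],
  [0, 0, 0, 0, 0, 0, 8.5],
])

```text
time_s: 14.48
ee_pos: [0.464, 0.3603, 0.2266]
eef_rot: [[-0.002, -0.089, 0.996], [0.002, 0.996, 0.089], [-1.0, 0.003, -0.001]]
contact_force: [0.1, 0.7, 0.1]
finger_gap: 0.997
```

```bash
python3 go.py .463 .361 .061 95.5; python3 - <<'E'
from m2 import *
shot('wrist','wrist11')
t='wrist11'
p,d,K,W=load(t);P=pts(d,K,W);hsv=cv2.cvtColor(p,cv2.COLOR_RGB2HSV);H,S,V=[hsv[...,i] for i in range(3)]
m=(H>100)&(H<125)&(S>110)&(P[...,2]>.03)&(P[...,2]<.045); m=blob(m.astype(np.uint8),(0,0,640,480))
q,r=rect(m,K,W,.037);print('panel',r)
m=(V<70)&(P[...,2]>.066)&(P[...,2]<.085)&(abs(P[...,0]-.455)<.045)&(abs(P[...,1]-.361)<.03);m=blob(m.astype(np.uint8),(0,0,640,480))
q,r=rect(m,K,W,.075);print('bar',r,np.percentile(P[m],[3,50,97],axis=0).round(4).tolist())
E
```

```text
t 14.48 pos [0.464  0.3603 0.2266] yaw 95.1 F [0.1  0.7  0.09] gap 0.997
shift cm [16.56  0.04 -0.07] in target axes [16.56  0.08 -0.1 ] rotvec [-0.4  -0.08 -0.15]
panel ((464.6928405761719, 361.58917236328125), (168.4982452392578, 123.26021575927734), 6.264849662780762)
bar ((463.8819274902344, 361.6624755859375), (62.2270622253418, 11.904336929321289), 6.289628982543945) [[0.4348, 0.3543, 0.073], [0.4623, 0.3615, 0.0751], [0.4929, 0.3688, 0.0765]]
```

View pics/wrist11.png

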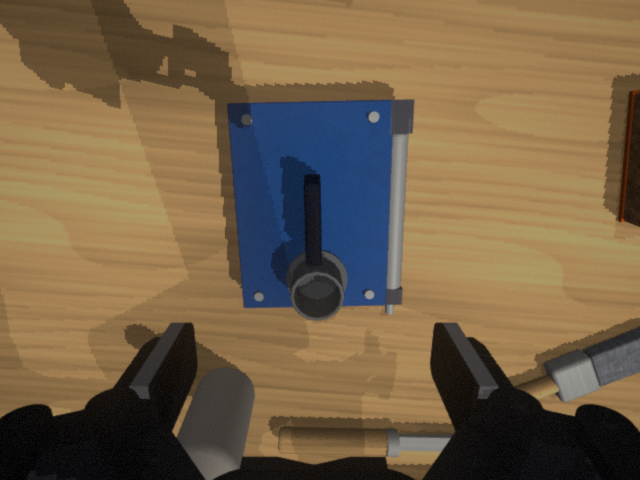

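Emit:
drive_tool([
  [2.5, 0.1, 0, -1.2, 0, 0, 8.5],
  [3.5, 0, 0, 0, 0, 0, 8.5],
  [3.5, 0, 0, 0, 0, 0, 8.5],
  [3, 0, 0, 0, 0, 0, 8.5],
  [2.5, 0, 0, 0, 0, 0, 8.5],
  [1.4, 0, 0, 0, 0, 0, 8.5],
  [0.6, 0, 0, 0, 0, 0, 8.5],
  [0, 0, 0, 0, 0, 0, 8.5],
  [0, 0, 0, 0, 0, 0, 8.5],
])

```text
time_s: 15.28
ee_pos: [0.4654, 0.3629, 0.0583]
eef_rot: [[0.002, -0.112, 0.994], [0.005, 0.994, 0.112], [-1.0, 0.004, 0.002]]
contact_force: [0.3, 0.6, 0.6]
finger_gap: 0.993
```

```bash
python3 go.py .4635 .3615 .056 96.3; python3 - <<'E'
from m2 import *
shot('wrist','wrist12')
E
```

```text
t 15.28 pos [0.4654 0.3629 0.0583] yaw 96.42 F [0.26 0.62 0.61] gap 0.993
shift cm [ 0.23 -0.12 -0.21] in target axes [ 0.23 -0.12 -0.21] rotvec [ 0.12  0.13 -0.26]
```

View pics/wrist12.png

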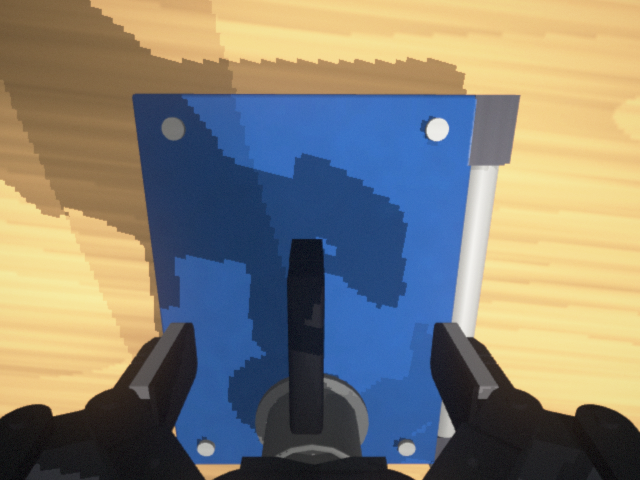

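Emit:
drive_tool([
  [0.2, -0.2, -0.2, 0, 0, 0, 8.5],
  [0, 0, 0, 0, 0, 0, 0],
  [0, 0, 0, 0, 0, 0, 0],
  [0, 0, 0, 0, 0, 0, 0],
  [0, 0, 0, 0, 0, 0, 0],
  [0, 0, 0, 0, 0, 0, 0],
  [0, 0, 0, 0, 0, 0, 0],
], newtons=80)

```text
time_s: 15.92
ee_pos: [0.4626, 0.36, 0.0553]
eef_rot: [[-0.0, -0.113, 0.994], [0.004, 0.994, 0.113], [-1.0, 0.004, 0.0]]
contact_force: [0.7, -0.3, 2.5]
finger_gap: 0.136
```

```bash
python3 go.py .4635 .3615 .056 96.3
```

```text
t 15.92 pos [0.4626 0.36   0.0553] yaw 96.46 F [ 0.66 -0.34  2.46] gap 0.136
shift cm [-0.07  0.14  0.11] in target axes [-0.07  0.14  0.11] rotvec [ 0.16  0.02 -0.2 ]
```

Emit:
drive_tool([
  [-1, 0, 0, 0, 0, 0, 0],
  [-2.5, 0, 0, 0, 0, 0, 0],
  [-3.5, 0, 0, 0, 0, 0, 0],
  [-4, 0, 0, 0, 0, 0, 0],
  [-4, 0, 0, 0, 0, 0, 0],
  [-4, 0, 0, 0, 0, 0, 0],
  [-4, 0, 0, 0, 0, 0, 0],
  [-3.5, 0, 0, 3, 0, 0, 0],
  [-1.5, 0, 0, 5, 0, 0, 0],
  [0, 0, 0, 6, 0, 0, 0],
])

```text
time_s: 16.75
ee_pos: [0.464, 0.36, 0.341]
eef_rot: [[0.008, 0.135, 0.991], [0.009, 0.991, -0.135], [-1.0, 0.01, 0.006]]
contact_force: [0.7, 1.0, -3.2]
finger_gap: 0.125
```

Emit:
drive_tool([
  [0, 0, 0, 7, 0, 0, 0],
  [0, 0, 0, 7, 0, 0, 0],
  [0, 0, 0, 7, 0, 0, 0],
  [0, 0, 0, 7, 0, 0, 0],
  [0, 0, 0, 7, 0, 0, 0],
  [0, 0, 0, 7, 0, 0, 0],
  [0, 0, 0, 7, 0, 0, 0],
  [0, 0, 0, 7, 0, 0, 0],
  [0, 0, 0, 7, 0, 0, 0],
  [0, 0, 0, 7, 0, 0, 0],
])

```text
time_s: 17.58
ee_pos: [0.4616, 0.3584, 0.3346]
eef_rot: [[-0.002, 0.978, 0.21], [0.002, 0.21, -0.978], [-1.0, -0.002, -0.003]]
contact_force: [-0.6, 0.2, -4.0]
finger_gap: 0.126
```

Emit:
drive_tool([
  [0, 0, 0, 6, 0, 0, 0],
  [0, 0, 0, 4, 0, 0, 0],
  [0, 0, 0, 0, 0, 0, 0],
])

```text
time_s: 17.83
ee_pos: [0.4617, 0.3584, 0.3346]
eef_rot: [[-0.002, 0.999, 0.041], [0.002, 0.041, -0.999], [-1.0, -0.002, -0.002]]
contact_force: [0.6, 0.3, -3.9]
finger_gap: 0.121
```

```bash
python3 go.py .524 -.036 .335 2.2
```

```text
t 17.83 pos [0.4617 0.3584 0.3346] yaw 2.36 F [ 0.63  0.31 -3.91] gap 0.121
shift cm [-0.14  4.59 39.67] in target axes [-0.04  4.71 39.65] rotvec [ 0.16 -0.14  0.11]
```

Emit:
drive_tool([
  [0, 0.2, 2, 0, 0, 0, 0],
  [0, 0.45, 4, 0, 0, 0, 0],
  [0, 0.45, 4, 0, 0, 0, 0],
  [0, 0.45, 4, 0, 0, 0, 0],
  [0, 0.45, 4, 0, 0, 0, 0],
  [0, 0.45, 4, 0, 0, 0, 0],
  [0, 0.45, 4, 0, 0, 0, 0],
  [0, 0.45, 4, 0, 0, 0, 0],
  [0, 0.45, 3.5, 0, 0, 0, 0],
  [0, 0.45, 3, 0, 0, 0, 0],
])

```text
time_s: 18.67
ee_pos: [0.5199, -0.0065, 0.3338]
eef_rot: [[-0.001, 0.999, 0.044], [0.003, 0.044, -0.999], [-1.0, -0.001, -0.003]]
contact_force: [-0.3, 0.1, -3.9]
finger_gap: 0.129
```

Emit:
drive_tool([
  [0, 0.4, 2, 0, 0, 0, 0],
  [0, 0, 1, 0, 0, 0, 0],
  [1, 0, 0, 0, 0, 0, 0],
  [1, 0, 0, 0, 0, 0, 0],
  [0, 0, 0, 0, 0, 0, 0],
  [0, 0, 0, 0, 0, 0, 0],
])

```text
time_s: 19.17
ee_pos: [0.5246, -0.0319, 0.3123]
eef_rot: [[-0.004, 0.999, 0.045], [0.005, 0.045, -0.999], [-1.0, -0.004, -0.005]]
contact_force: [-0.5, 0.8, -3.8]
finger_gap: 0.122
```

```bash
python3 go.py .524 -.035 .300 2.2; python3 - <<'E'
from m2 import *
for t in('side','wrist','top'):shot(t,t+'13')
E
```

```text
t 19.17 pos [ 0.5246 -0.0319  0.3123] yaw 2.59 F [-0.51  0.8  -3.76] gap 0.122
shift cm [ 1.22 -0.07  0.31] in target axes [ 1.23 -0.07  0.31] rotvec [ 0.39 -0.28  0.21]
```

View pics/wrist13.png

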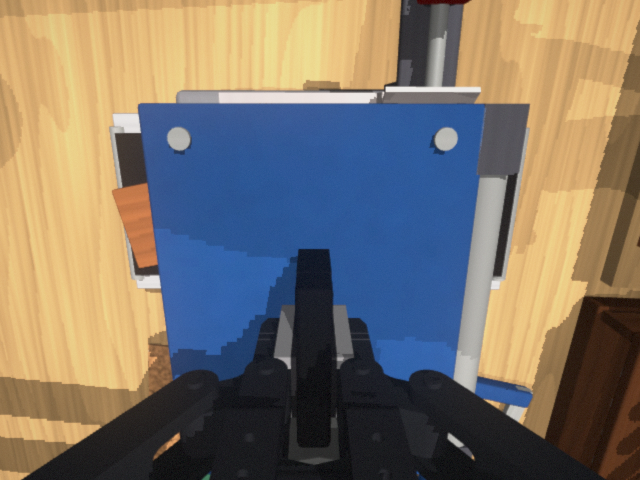

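View pics/side13.png

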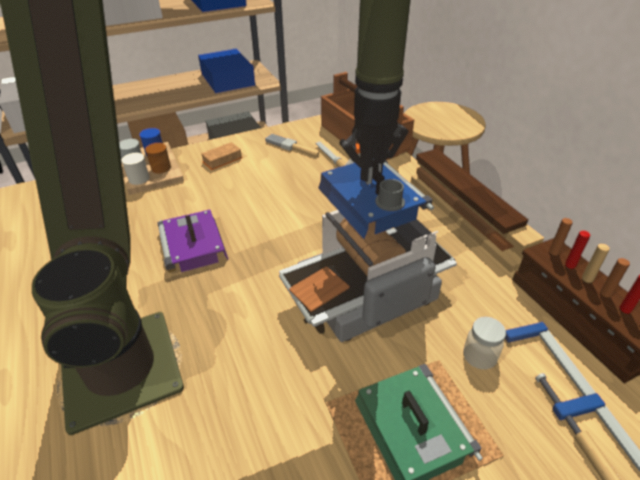

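```bash
python3 - <<'E'
from m2 import *
p,d,K,W=load('wrist13');P=pts(d,K,W)
hsv=cv2.cvtColor(p,cv2.COLOR_RGB2HSV);H,S,V=[hsv[...,i] for i in range(3)]
m=(H>100)&(H<125)&(S>100)&(P[...,2]>.27)
q=P[m];c=np.linalg.lstsq(np.c_[q[:,:2]-[.524,-.034],np.ones(len(q))],q[:,2],rcond=None)[0];print('plane slopes',np.degrees(c[:2]).round(2),c[2])
z=c[2]
# far edge, left edge
e=[(u,np.where(m[:,u])[0].min()) for u in range(160,470,10)]
E=ray(e,K,W,z);k=np.polyfit(E[:,0],E[:,1],1);print('far edge yaw',np.degrees(np.arctan(k[0])).round(2),'y at x=.524',np.polyval(k,.524).round(4))
l=[(np.where(m[v])[0].min(),v) for v in range(120,360,10)]
L=ray(l,K,W,z);k=np.polyfit(L[:,1],L[:,0],1);print('front edge yaw',-np.degrees(np.arctan(k[0])).round(2),'x at y=-.034',np.polyval(k,-.034).round(4))
# sander reference from wrist1/wrist6 : front rail top & ears; green edges in top0
p,d,K,W=load('wrist6');P=pts(d,K,W);hsv=cv2.cvtColor(p,cv2.COLOR_RGB2HSV);H,S,V=[hsv[...,i] for i in range(3)]
m=(H>60)&(H<95)&(S>60)&(P[...,2]>.19)&(P[...,2]<.23)
q=P[m];c=np.linalg.lstsq(np.c_[q[:,:2]-[.524,-.036],np.ones(len(q))],q[:,2],rcond=None)[0];print('g',np.degrees(c[:2]),c[2])
Q=P.copy()
def plane_ray(uv):
    uv=np.array(uv,float); a=ray(uv,K,W,0.2);b=ray(uv,K,W,.25);dd=b-a
    n=np.array([-c[0],-c[1],1]);k0=c[2]-c[0]*.524+c[1]*.036
    t=(k0-a@n)/(dd@n); return a+dd*t[:,None]
e=[(u,np.where(m[:,u])[0].min()) for u in range(220,410,10)]
E=plane_ray(e);k=np.polyfit(E[:,0],E[:,1],1);print('green far edge yaw',np.degrees(np.arctan(k[0])).round(2),'y at .524',np.polyval(k,.524).round(4))
l=[(np.where(m[v])[0].min(),v) for v in range(130,360,10)]
L=plane_ray(l);k=np.polyfit(L[:,1],L[:,0],1);print('green front edge yaw',-np.degrees(np.arctan(k[0])).round(2),'x at -.036',np.polyval(k,-.036).round(4))
print('near',plane_ray([(310,375)]))
E
```

```text
plane slopes [-0.08  1.21] 0.29549627190286093
far edge yaw 2.61 y at x=.524 0.0512
front edge yaw 2.83 x at y=-.034 0.4637
g [6.17121952 0.67688083] 0.20740580933375205
green far edge yaw 2.36 y at .524 0.0457
green front edge yaw 2.47 x at -.036 0.4638
near [[ 0.52626135 -0.12396528  0.20661017]]
```

```bash
python3 - <<'E'
from m2 import *
p,d,K,W=load('top9')
cv2.imwrite('pics/c9.png',cv2.resize(p[140:260,300:430,::-1],None,fx=6,fy=5,interpolation=cv2.INTER_CUBIC))
E
```

```text
(no output)
```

View pics/c9.png

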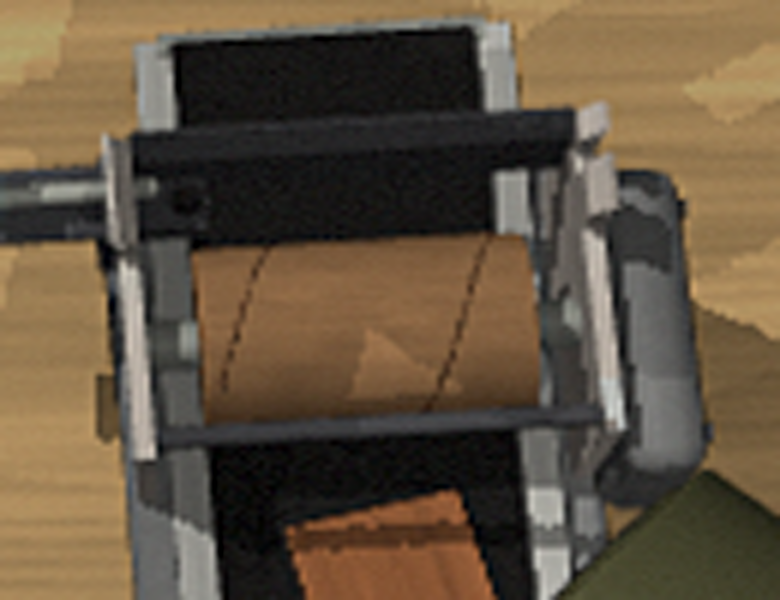

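```bash
python3 - <<'E'
from m2 import *
p,d,K,W=load('top9')
print('cam',np.linalg.inv(W)[:3,3])
f=lambda x,y:(300+x/6-.5,140+y/5-.5)
r=ray([f(160,447),f(605,420)],K,W,.195);print('rail front',r.round(4),'yaw',np.degrees(np.arctan2(*(r[0]-r[1])[[0,1]])), 'mid',r.mean(0))
for z in(.2,.205):
    l=ray([f(148,345)],K,W,z);rr=ray([f(595,340)],K,W,z);print(z,l,rr,((l+rr)/2).round(4),rr-l)
r=ray([f(135,165),f(575,140)],K,W,.195);print('rear front lower',r.round(4))
P=pts(d,K,W)
for (x,y) in [(200,150),(350,140),(500,135),(200,440),(400,425),(550,418),(110,180),(130,400),(600,180),(610,350),(595,115)]:
    u,v=[int(round(a)) for a in f(x,y)]; print((x,y),P[v,u].round(4))
E
```

```text
cam [0.19869295 0.04638963 1.49031099]
rail front [[ 0.4665  0.0471  0.195 ]
 [ 0.474  -0.1238  0.195 ]] yaw -2.5093014918188294 mid [ 0.47021269 -0.03835352  0.195     ]
0.2 [[0.51351772 0.05028894 0.2       ]] [[ 0.51063051 -0.12122975  0.2       ]] [[ 0.5121 -0.0355  0.2   ]] [[-0.00288721 -0.17151869  0.        ]]
0.205 [[0.51229776 0.05027383 0.205     ]] [[ 0.50942174 -0.12058022  0.205     ]] [[ 0.5109 -0.0352  0.205 ]] [[-0.00287602 -0.17085405  0.        ]]
rear front lower [[ 0.6013  0.0529  0.195 ]
 [ 0.6081 -0.119   0.195 ]]
(200, 150) [0.6065 0.027  0.1954]
(350, 140) [ 0.6107 -0.0318  0.1918]
(500, 135) [ 0.612  -0.0901  0.1971]
(200, 440) [0.4685 0.0313 0.1931]
(400, 425) [ 0.4744 -0.0446  0.1985]
(550, 418) [ 0.4759 -0.1025  0.1943]
(110, 180) [0.5876 0.0623 0.2132]
(130, 400) [0.515  0.0595 0.0731]
(600, 180) [ 0.5804 -0.1258  0.2177]
(610, 350) [ 0.507  -0.1277  0.1896]
(595, 115) [ 0.6114 -0.1241  0.2254]
```

Emit:
drive_tool([
  [0, 0.13, 0.2, 0, -0.2, 0.2, 0],
  [1.5, 0, 0, 0, 0, 0, 0],
  [1.5, 0, 0, 0, 0, 0, 0],
  [1.0, 0, 0, 0, 0, 0, 0],
  [0.5, 0, 0, 0, 0, 0, 0],
  [0, 0, 0, 0, 0, 0, 0],
  [0, 0, 0, 0, 0, 0, 0],
])

```text
time_s: 19.9
ee_pos: [0.5278, -0.0355, 0.269]
eef_rot: [[0.004, 0.999, 0.043], [0.0, 0.043, -0.999], [-1.0, 0.004, 0.0]]
contact_force: [0.2, 0.1, -3.2]
finger_gap: 0.121
```

```bash
python3 go.py .526 -.034 .250 2.45; python3 - <<'E'
from m2 import *
for t in('side','wrist'):shot(t,t+'14')
p,d,K,W=load('side14')
cv2.imwrite('pics/c14.png',cv2.resize(p[150:300,270:470,::-1],None,fx=4,fy=4,interpolation=cv2.INTER_CUBIC))
E
```

```text
t 19.9 pos [ 0.5278 -0.0355  0.269 ] yaw 2.47 F [ 0.24  0.14 -3.19] gap 0.121
shift cm [ 1.9  -0.18 -0.16] in target axes [ 1.9  -0.17 -0.16] rotvec [ 0.02  0.   -0.21]
```

View pics/c14.png

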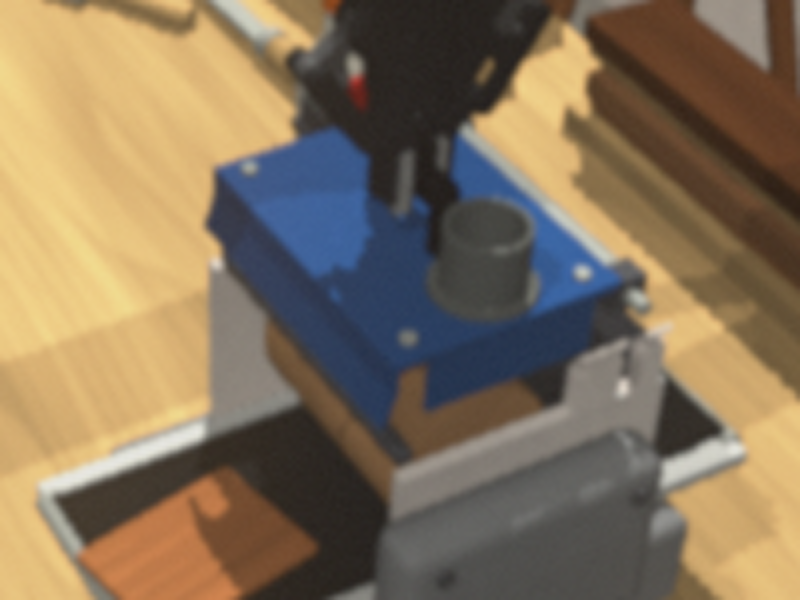

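View pics/wrist14.png

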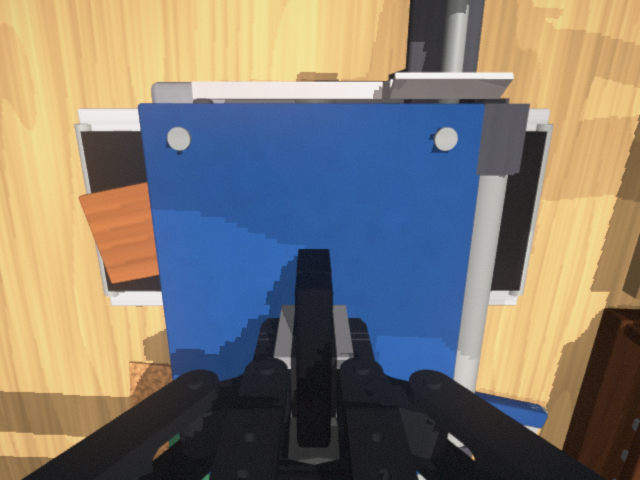

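```bash
python3 - <<'E'
from m2 import *
p,d,K,W=load('side14')
print('stub',ray([(430,224.5)],K,W,.239).round(4),'slot',ray([(426.3,246.5)],K,W,.188).round(4), ray([(428,235)],K,W,.215).round(4))
cv2.imwrite('pics/c14b.png',cv2.resize(p[205:265,395:475,::-1],None,fx=10,fy=10,interpolation=cv2.INTER_CUBIC))
P=pts(d,K,W);print(P[224,430],P[224,428],P[247,420],P[243,430],P[240,420])
E
```

```text
stub [[ 0.6022 -0.1235  0.239 ]] slot [[ 0.5994 -0.1275  0.188 ]] [[ 0.6006 -0.1251  0.215 ]]
[ 0.5974573  -0.12861635  0.24574953] [ 0.59514444 -0.12588463  0.24456019] [ 0.58102171 -0.13115483  0.19709752] [ 0.60385278 -0.13092352  0.19808304] [ 0.13420468 -0.64955777  0.80188333]
```

View pics/c14b.png

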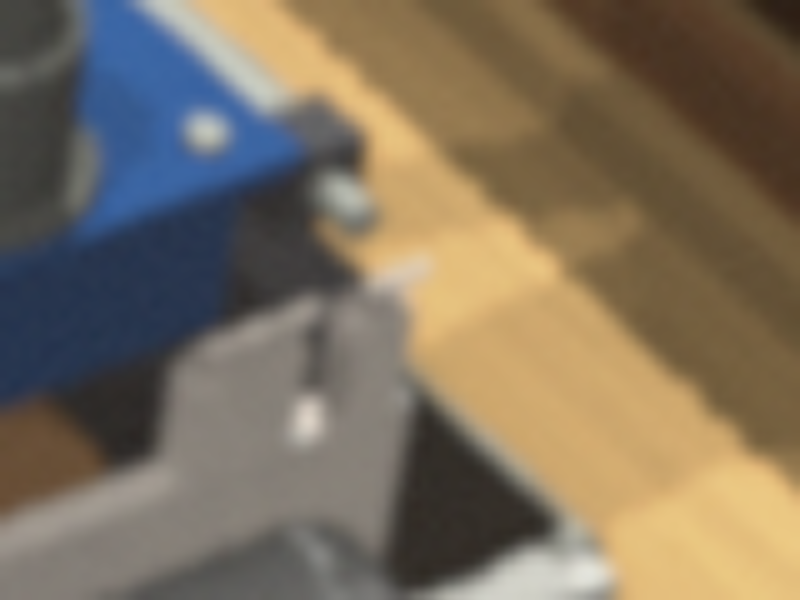

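Emit:
drive_tool([
  [0.4, -0.13, -0.05, 0, 0, -0.2, 0],
  [0.4, 0, 0, 0, 0, 0, 0],
  [0.4, 0, 0, 0, 0, 0, 0],
  [0.4, 0, 0, 0, 0, 0, 0],
  [0, 0, 0, 0, 0, 0, 0],
  [0, 0, 0, 0, 0, 0, 0],
])

```text
time_s: 20.5
ee_pos: [0.526, -0.0351, 0.2524]
eef_rot: [[-0.001, 0.999, 0.043], [0.0, 0.043, -0.999], [-1.0, -0.001, -0.0]]
contact_force: [0.0, 0.2, -3.5]
finger_gap: 0.122
```

```bash
python3 go.py .526 -.034 .250 2.45; python3 - <<'E'
from m2 import *
for t in('side','wrist'):shot(t,t+'15')
p,d,K,W=load('side15')
cv2.imwrite('pics/c15.png',np.hstack([cv2.resize(p[150:300,270:470,::-1],None,fx=2,fy=2,interpolation=cv2.INTER_CUBIC),cv2.resize(p[205:265,395:475,::-1],(400,300),interpolation=cv2.INTER_CUBIC)]))
E
```

```text
t 20.5 pos [ 0.526  -0.0351  0.2524] yaw 2.46 F [ 0.04  0.19 -3.5 ] gap 0.122
shift cm [ 0.24  0.   -0.11] in target axes [ 0.24  0.   -0.11] rotvec [ 0.01 -0.01  0.05]
```

View pics/c15.png

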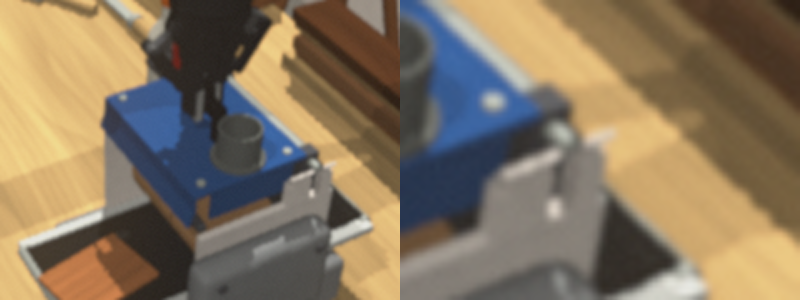

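View pics/wrist15.png

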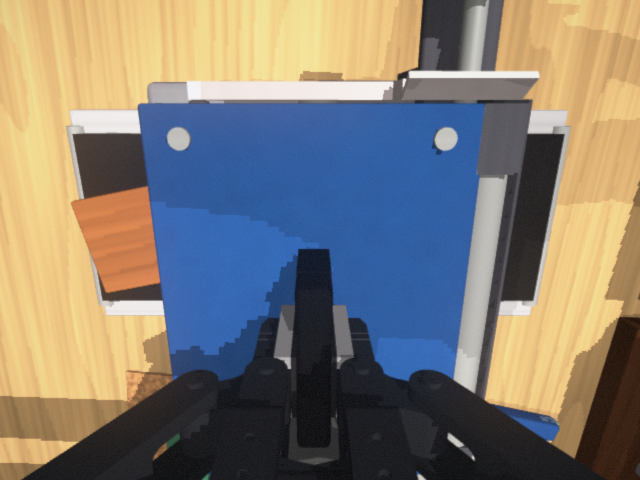

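Emit:
drive_tool([
  [0.3, 0, 0, 0, 0, 0, 0],
  [0.3, 0, 0, 0, 0, 0, 0],
  [0.3, 0, 0, 0, 0, 0, 0],
  [0.3, 0, 0, 0, 0, 0, 0],
  [0, 0, 0, 0, 0, 0, 0],
])

```text
time_s: 21.02
ee_pos: [0.5268, -0.0358, 0.2408]
eef_rot: [[0.001, 0.999, 0.042], [-0.001, 0.042, -0.999], [-1.0, 0.001, 0.001]]
contact_force: [1.0, -2.5, -1.7]
finger_gap: 0.128
```

```bash
python3 - <<'E'
from m2 import *
s=ctrl.sense();print(s['ee_pos'].round(4),s['contact_force'].round(1),s['moment'].round(2))
shot('side','side16')
p,d,K,W=load('side16')
cv2.imwrite('pics/c16.png',np.hstack([cv2.resize(p[150:300,270:470,::-1],None,fx=2,fy=2,interpolation=cv2.INTER_CUBIC),cv2.resize(p[205:265,395:475,::-1],(400,300),interpolation=cv2.INTER_CUBIC)]))
E
```

```text
[ 0.5268 -0.0358  0.2408] [ 1.  -2.5 -1.7] [-0.38 -0.37 -0.23]
```

View pics/c16.png

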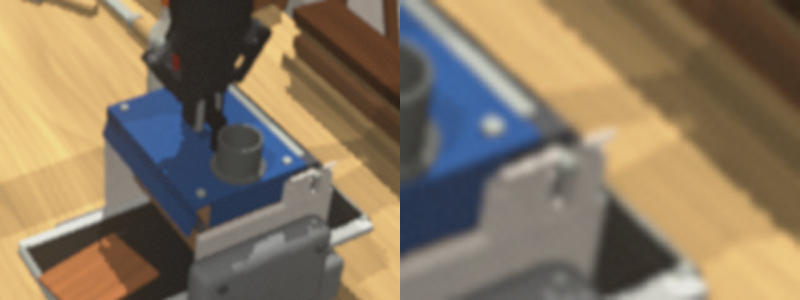

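Emit:
drive_tool([
  [0.3, 0, 0, 0, 0, 0, 0],
  [0.3, 0, 0, 0, 0, 0, 0],
  [0.2, 0, 0, 0, 0, 0, 0],
  [0, 0, 0, 0, 0, 0, 0],
])

```text
time_s: 21.4
ee_pos: [0.5272, -0.0355, 0.2332]
eef_rot: [[0.002, 0.999, 0.042], [-0.001, 0.042, -0.999], [-1.0, 0.002, 0.001]]
contact_force: [1.2, -3.8, 1.1]
finger_gap: 0.122
```

```bash
python3 - <<'E'
from m2 import *
s=ctrl.sense();print(s['ee_pos'].round(4),s['contact_force'].round(1),s['moment'].round(2))
shot('wrist','wrist17')
E
```

```text
[ 0.5272 -0.0355  0.2332] [ 1.2 -3.8  1.1] [-0.37 -0.64 -0.35]
```

View pics/wrist17.png

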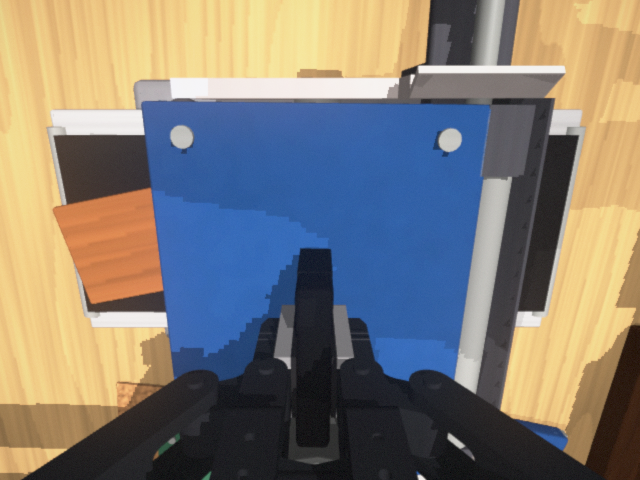

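Emit:
drive_tool([
  [0.3, 0, 0, 0, 0, 0, 0],
  [0.3, 0, 0, 0, 0, 0, 0],
  [0.2, 0, 0, 0, 0, 0, 0],
  [0, 0, 0, 0, 0, 0, 0],
])

```text
time_s: 21.78
ee_pos: [0.5267, -0.0351, 0.2245]
eef_rot: [[0.001, 0.999, 0.043], [0.0, 0.043, -0.999], [-1.0, 0.001, 0.0]]
contact_force: [4.0, -2.3, -4.4]
finger_gap: 0.123
```

Emit:
drive_tool([
  [0.2, 0, 0, 0, 0, 0, 0],
  [0.2, 0, 0, 0, 0, 0, 0],
  [0.1, 0, 0, 0, 0, 0, 0],
  [0, 0, 0, 0, 0, 0, 0],
])

```text
time_s: 22.12
ee_pos: [0.5259, -0.0348, 0.2196]
eef_rot: [[-0.001, 0.999, 0.043], [0.0, 0.043, -0.999], [-1.0, -0.001, -0.001]]
contact_force: [0.5, -1.3, 1.5]
finger_gap: 0.122
```

```bash
python3 - <<'E'
from m2 import *
s=ctrl.sense();print(s['ee_pos'].round(4),s['contact_force'].round(1),s['moment'].round(2))
shot('wrist','wrist18');shot('side','side18')
p,d,K,W=load('side18')
cv2.imwrite('pics/c18.png',np.hstack([cv2.resize(p[150:300,270:470,::-1],None,fx=2,fy=2,interpolation=cv2.INTER_CUBIC),cv2.resize(p[205:265,395:475,::-1],(400,300),interpolation=cv2.INTER_CUBIC)]))
p,d,K,W=load('wrist18');P=pts(d,K,W);hsv=cv2.cvtColor(p,cv2.COLOR_RGB2HSV);H,S,V=[hsv[...,i] for i in range(3)]
m=(H>100)&(H<125)&(S>100)&(P[...,2]>.17)&(P[...,2]<.23)
q=P[m];c=np.linalg.lstsq(np.c_[q[:,:2]-[.524,-.034],np.ones(len(q))],q[:,2],rcond=None)[0];print('slopes',np.degrees(c[:2]).round(2),c[2])
E
```

```text
[ 0.5259 -0.0348  0.2196] [ 0.5 -1.3  1.5] [-0.28 -0.3  -0.08]
slopes [ 0.22 -0.03] 0.20159814764483266
```

View pics/c18.png

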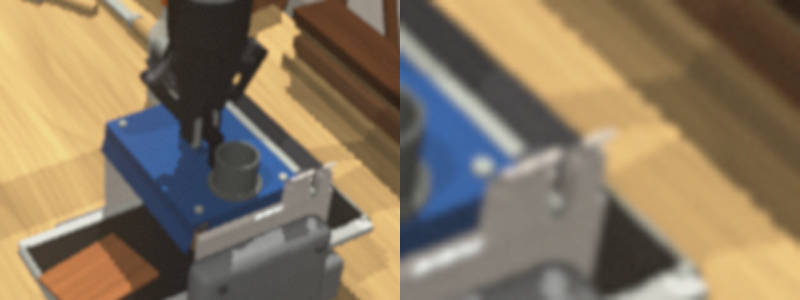

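View pics/wrist18.png

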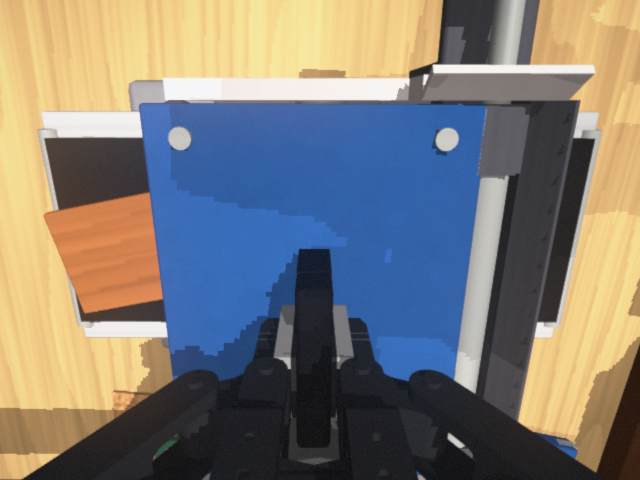

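Emit:
drive_tool([
  [0.15, 0, 0, 0, 0, 0, 0],
  [0.15, 0, 0, 0, 0, 0, 0],
  [0.1, 0, 0, 0, 0, 0, 0],
  [0, 0, 0, 0, 0, 0, 0],
])

```text
time_s: 22.55
ee_pos: [0.5262, -0.0347, 0.2192]
eef_rot: [[0.002, 0.999, 0.043], [0.0, 0.043, -0.999], [-1.0, 0.002, -0.0]]
contact_force: [-5.0, -0.8, 22.4]
finger_gap: 0.13
```

Seated on the stop at 22 N. Next: let go, rise, and press the hinge corner at the pin end.

Emit:
drive_tool([
  [-0.25, 0, 0, 0, 0, 0, 0],
  [0, 0, 0, 0, 0, 0, 2],
  [0, 0, 0, 0, 0, 0, 5],
  [0, 0, 0, 0, 0, 0, 5],
  [-1, 0, 0, 0, 0, 0, 5],
  [-2.5, 0, 0, 0, 0, 0, 5],
  [-3.5, 0, 0, 0, 0, 0, 4],
  [-1, 0, 0, 0, 0, 0, 0],
  [0, 0, 0, 0, 0, 0, 0],
  [0, 0, 0, 0, 0, 0, 0],
])

```text
time_s: 23.38
ee_pos: [0.5263, -0.035, 0.2986]
eef_rot: [[0.001, 0.999, 0.043], [0.0, 0.043, -0.999], [-1.0, 0.001, 0.0]]
contact_force: [0.2, -0.1, -1.0]
finger_gap: 0.048
```

```bash
python3 - <<'E'
from m2 import *
s=ctrl.sense();print(s['time_s'],s['ee_pos'].round(4),s['contact_force'].round(1),s['finger_gap'])
shot('wrist','wrist19');shot('side','side19')
p,d,K,W=load('wrist19');P=pts(d,K,W);hsv=cv2.cvtColor(p,cv2.COLOR_RGB2HSV);H,S,V=[hsv[...,i] for i in range(3)]
m=(H>100)&(H<125)&(S>100)&(P[...,2]>.17)&(P[...,2]<.24)
q=P[m];c=np.linalg.lstsq(np.c_[q[:,:2]-[.524,-.034],np.ones(len(q))],q[:,2],rcond=None)[0];print('slopes',np.degrees(c[:2]).round(2),c[2])
E
python3 go.py .585 .018 .23 2.45
```

```text
23.3833 [ 0.5263 -0.035   0.2986] [ 0.2 -0.1 -1. ] 0.04750146752881837
slopes [0.82 0.12] 0.20224607015103
t 23.48 pos [ 0.5251 -0.0349  0.2967] yaw 2.47 F [-0.1  -1.28 -0.73] gap -0.002
shift cm [ 6.66  6.23 -5.02] in target axes [ 6.67  6.21 -5.03] rotvec [ 0.02 -0.04  0.18]
```

View pics/wrist19.png

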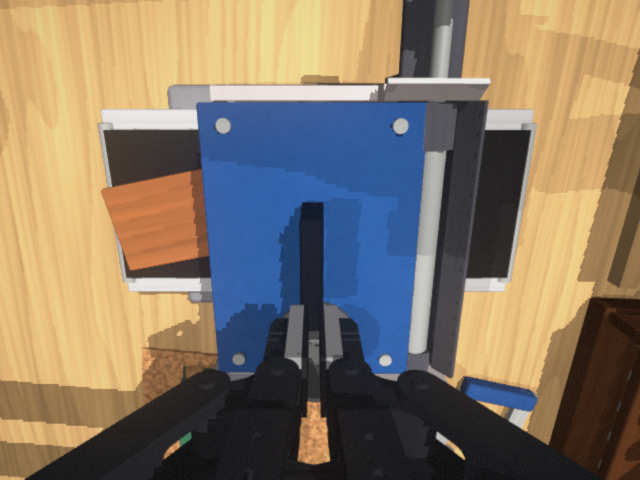

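View pics/side19.png

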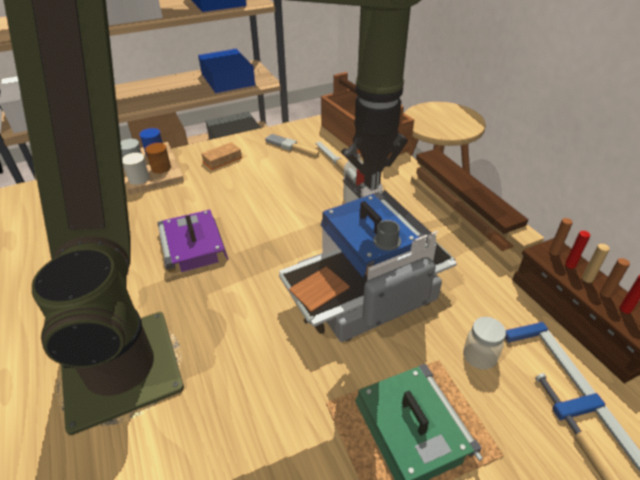

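Emit:
drive_tool([
  [0, 1.8, -1.8, 0, 0, 0, 0],
  [0, 1.8, -1.8, 0, 0, 0, 0],
  [0, 1.8, -1.8, 0, 0, 0, 0],
  [2, 0, 0, 0, 0, 0, 0],
  [2.5, 0, 0, 0, 0, 0, 0],
  [2, 0, 0, 0, 0, 0, 0],
  [0.6, 0, 0, 0, 0, 0, 0],
  [0, 0, 0, 0, 0, 0, 0],
  [0, 0, 0, 0, 0, 0, 0],
])

```text
time_s: 24.23
ee_pos: [0.5775, 0.0212, 0.2266]
eef_rot: [[-0.002, 0.999, 0.043], [0.0, 0.043, -0.999], [-1.0, -0.002, -0.0]]
contact_force: [1.1, 0.2, 0.5]
finger_gap: 0.001
```

```bash
python3 go.py .577 .022 .21 2.45; python3 - <<'E'
from m2 import *
shot('wrist','wrist20')
E
```

```text
t 24.23 pos [0.5775 0.0212 0.2266] yaw 2.46 F [1.11 0.18 0.53] gap 0.001
shift cm [ 1.66 -0.04 -0.09] in target axes [ 1.66 -0.05 -0.09] rotvec [ 0.01 -0.01  0.11]
```

View pics/wrist20.png

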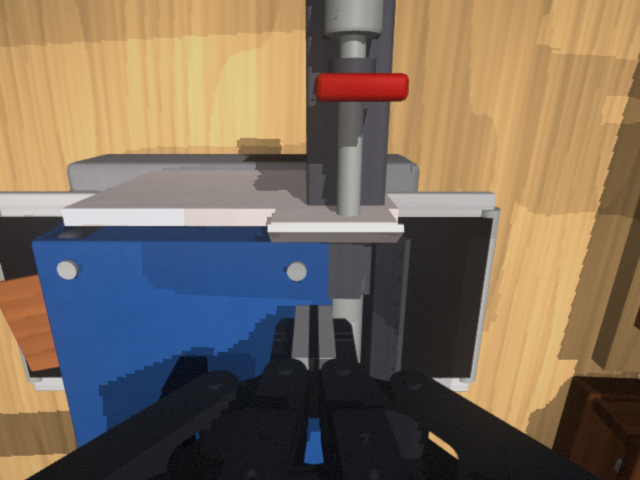

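Emit:
drive_tool([
  [0.6, -0.5, 0, 0, 0, 0, 0],
  [0.6, 0, 0, 0, 0, 0, 0],
  [0.3, 0, 0, 0, 0, 0, 0],
  [0.2, 0, 0, 0, 0, 0, 0],
  [0, 0, 0, 0, 0, 0, 0],
])

```text
time_s: 24.7
ee_pos: [0.5727, 0.0209, 0.2103]
eef_rot: [[-0.0, 0.999, 0.043], [-0.0, 0.043, -0.999], [-1.0, -0.0, 0.0]]
contact_force: [-2.0, 0.2, 1.7]
finger_gap: 0.0
```

```bash
python3 go.py .572 .022 .209 2.45
```

```text
t 24.7 pos [0.5727 0.0209 0.2103] yaw 2.46 F [-2.01  0.2   1.67] gap 0.0
shift cm [ 0.13 -0.06 -0.12] in target axes [ 0.13 -0.06 -0.12] rotvec [0.01 0.   0.01]
```

Emit:
drive_tool([
  [0.2, 0, 0, 0, 0, 0, 0],
  [0.15, 0, 0, 0, 0, 0, 0],
  [0.15, 0, 0, 0, 0, 0, 0],
  [0, 0, 0, 0, 0, 0, 0],
])

```text
time_s: 25.03
ee_pos: [0.5734, 0.021, 0.2083]
eef_rot: [[0.003, 0.999, 0.043], [-0.0, 0.043, -0.999], [-1.0, 0.003, 0.0]]
contact_force: [-5.6, 0.7, 15.5]
finger_gap: 0.0
```

Emit:
drive_tool([
  [0.15, 0, 0, 0, 0, 0, 0],
  [0.15, 0, 0, 0, 0, 0, 0],
  [0, 0, 0, 0, 0, 0, 0],
])

```text
time_s: 25.28
ee_pos: [0.5734, 0.0211, 0.2081]
eef_rot: [[0.005, 0.999, 0.043], [-0.0, 0.043, -0.999], [-1.0, 0.005, 0.0]]
contact_force: [-9.6, 0.3, 30.6]
finger_gap: 0.001
```

```bash
python3 - <<'E'
from m2 import *
s=ctrl.sense();print(s['ee_pos'].round(4),s['contact_force'].round(1))
shot('wrist','wrist21')
E
```

```text
[0.5734 0.0211 0.2081] [-9.6  0.3 30.6]
```

View pics/wrist21.png

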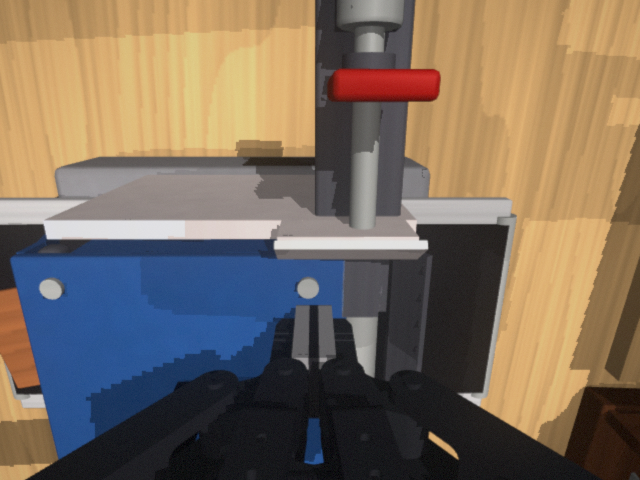

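Emit:
drive_tool([
  [-0.6, 0, 0, 0, 0, 0, 0],
  [-2, 0, 0, 0, 0, 0, 0],
  [-3.5, 0.5, -1.5, 0, 0, 0, 0],
  [-3.5, 1.0, -3, 0, 0, 0, 0],
  [-0.6, 0, -1.5, 0, 0, 0, 0],
  [0, 0, 0, 0, 0, 0, 0],
  [0, 0, 0, 0, 0, 0, 0],
])

```text
time_s: 25.92
ee_pos: [0.5845, 0.0786, 0.3006]
eef_rot: [[0.001, 0.999, 0.045], [-0.0, 0.045, -0.999], [-1.0, 0.001, 0.0]]
contact_force: [-0.4, 0.2, -0.6]
finger_gap: 0.001
```

```bash
python3 - <<'E'
from m2 import *
s=ctrl.sense();print(s['time_s'],s['ee_pos'].round(4),s['contact_force'].round(1))
for t in('wrist','side','top'):shot(t,t+'22')
for t in('wrist1','wrist5','wrist22'):
    p,d,K,W=load(t);P=pts(d,K,W);hsv=cv2.cvtColor(p,cv2.COLOR_RGB2HSV);H,S,V=[hsv[...,i] for i in range(3)]
    m=((H<8)|(H>172))&(S>140); m=blob(m.astype(np.uint8),(200,100,450,300)); q,r=rect(m,K,W,.230)
    print(t,'tab y range',np.percentile(q[:,1],[2,50,98]).round(1),'x',np.percentile(q[:,0],[2,98]).round(1))
    g=((V>100)&(S<40)&(abs(P[...,0]-.588)<.012)&(P[...,1]>.118)&(P[...,1]<.21)&(P[...,2]>.18)); 
    print('  housing y',np.percentile(P[g][:,1],[2,98]).round(4) if g.sum()>20 else g.sum())
for t in('side0','side22','wrist22'):
    p,d,K,W=load(t);P=pts(d,K,W);hsv=cv2.cvtColor(p,cv2.COLOR_RGB2HSV);H,S,V=[hsv[...,i] for i in range(3)]
    m=(((H>60)&(H<95)) if t=='side0' else ((H>100)&(H<125)))&(S>80)&(P[...,2]>.19)&(P[...,2]<.23)&(P[...,0]<.6)&(P[...,0]>.48)
    q=P[m];c=np.linalg.lstsq(np.c_[q[:,:2]-[.524,-.034],np.ones(len(q))],q[:,2],rcond=None)[0];print(t,len(q),'slopes',np.degrees(c[:2]).round(2),c[2].round(4))
a=cv2.imread('pics/wrist22.png');b=cv2.imread('pics/wrist1.png')
cv2.imwrite('pics/m22.png',np.hstack([cv2.resize(b,(400,300)),cv2.resize(a,(400,300))]))
E
```

```text
25.9167 [0.5845 0.0786 0.3006] [-0.4  0.2 -0.6]
wrist1 tab y range [106.  113.5 121.9] x [574.3 601.5]
  housing y [0.123  0.1705]
wrist5 tab y range [109.3 116.5 124.8] x [574.3 601.4]
  housing y [0.1261 0.1734]
wrist22 tab y range [106.3 113.  121.1] x [574.4 601.5]
  housing y [0.123  0.1638]
side0 1996 slopes [0.84 0.24] 0.2039
side22 1988 slopes [0.73 1.08] 0.2034
wrist22 12939 slopes [ 1.02 -0.94] 0.2022
```

View pics/m22.png

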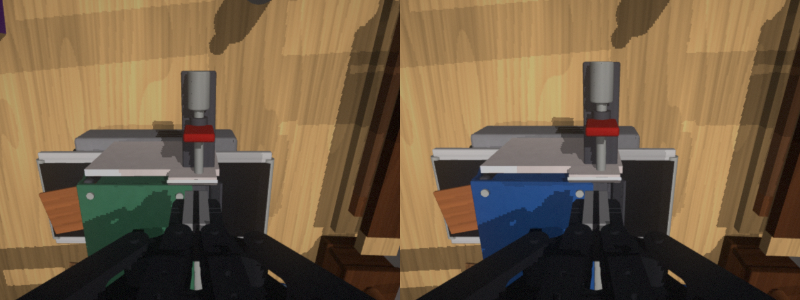

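View pics/side22.png

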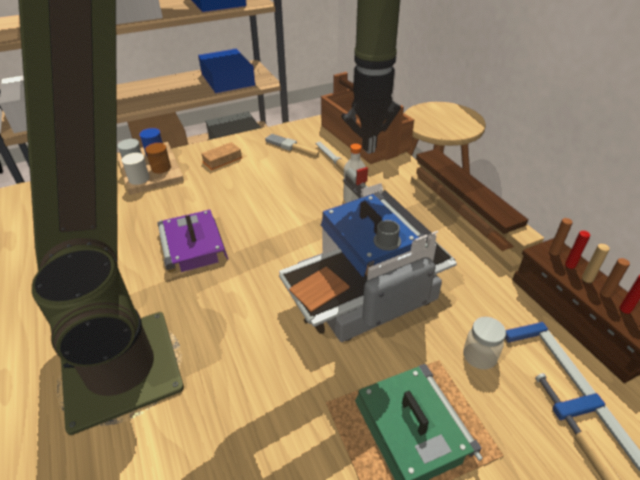

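```bash
python3 - <<'E'
from m2 import *
a=load('side0')[0];b=load('side22')[0]
f=lambda p:cv2.resize(p[180:280,320:460,::-1],(400,286),interpolation=cv2.INTER_CUBIC)
cv2.imwrite('pics/c22.png',np.hstack([f(a),f(b)]))
for t in ('top0','top22'):
    p,d,K,W=load(t);P=pts(d,K,W)
    for n,(u0,v0,u1,v1),z in (('glue',(205,140,250,185),.16),('jar',(430,145,470,190),.08)):
        S=P[v0:v1,u0:u1].reshape(-1,3);S=S[S[:,2]>z];print(t,n,S.mean(0).round(4))
E
```

```text
top0 glue [0.6114 0.2596 0.3344]
top0 jar [ 0.6355 -0.2686  0.124 ]
top22 glue [0.6466 0.2778 0.2348]
top22 jar [ 0.6399 -0.2725  0.1099]
```

View pics/c22.png

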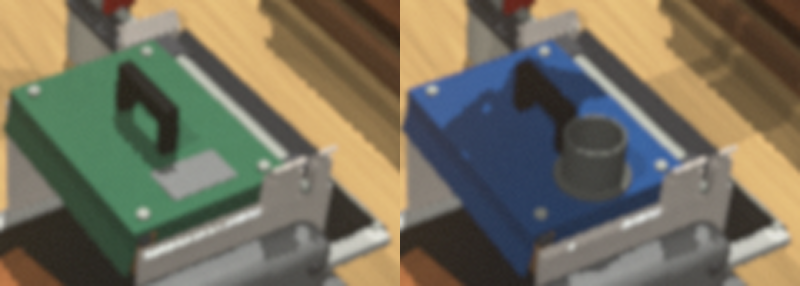

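Emit:
drive_tool([
  [-2, 0, 0, 0, 0, 0, 0],
  [-2, 0, 0, 0, 0, 0, 0],
  [0, 0, 0, 0, 0, 0, 0],
  [0, 0, 0, 0, 0, 0, 0],
])

```text
time_s: 26.4
ee_pos: [0.5846, 0.0771, 0.3402]
eef_rot: [[0.001, 0.999, 0.042], [-0.0, 0.042, -0.999], [-1.0, 0.001, 0.0]]
contact_force: [-0.2, -0.6, -0.2]
finger_gap: -0.0
```

```bash
python3 -c "
from plant import ctrl
print(ctrl.sign_off())"
```

```text
the job is handed in; nothing more can be done
None
```

The job is handed in at 26.4 s; no verdict was reported. I drew the pin to its stop with the shut fingers and lifted the green cover off onto the cork mat. I then turned the blue ported cover about 94°, lowered it into the sander, and pressed its hinge corner at the pin end with about 30 N.

**Last checks:**
- **Pin:** the red tab is back within about 0.5 mm of where it started. With the green cover freed it stood 3 mm further out.
- **Blue cover:** in the side view its panel height matches the seated green cover within 1 mm, and its stub is down in the slot. The cover did not rise after I let go.
- **Green cover:** it lies level, with its handle within a few mm of the mat's centre. All panel edges are on the mat, with about 15 mm to spare on the narrow sides.

**Disagreements:**
- **Blue cover tilt:** along the hinge line the last fits gave +1.1° (side camera) and −0.9° (wrist camera), while the wrist fit during lowering gave 0°. I take this as depth-fit noise, and all are under the 3.4° limit.
- **Bottle and jar:** my before-and-after position check was spoilt by the arm in the first picture. The averages differ by about 4 cm for the bottle and 6 mm for the jar, so they confirm nothing. In the later pictures both stand upright, and the arm was never brought close to either.
- **Board:** I did not measure its position again at the end; in the final views it lies on the feed table.

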